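Keep the breakfast eggs warm

ROBOT

A 6-joint arm with a two-finger parallel gripper is mounted at the origin on the work surface. World frame = base frame: x ahead of the robot, y to its left, z up, the work surface at z = 0. Lengths are in m, angles in degrees, forces in N, time in s.
With the tool pointing down it reaches from about 0.35 to 0.875 m from the base axis. Payload 4.2 kg.
Tool frame: the origin (TCP) lies on the centre line of the jaws, within the pads' length; the fingertips stand r.tip_extent ahead of it and the grasp point (between the pads) lies 11 mm behind it (r.tip_extent is the distance from the TCP to the fingertips, in m); z points along the fingers, y is the line along which they close (so a half turn about z gives the same grasp; the last joint's range is limited). The gripper opens to 87 mm and grips with 3 to 60 N. Pads are 19 mm wide; open, the fingers measure 117 mm over their backs; the gripper's body (75 mm by 190 mm) begins 51 mm behind the grasp point.
Start: joints at [91.307, 22.042, 0.453, 0, -68.411, -14.817], TCP at [0.146, 0.608, 0.194] pointing down, gripper open.
Joint ranges: [-179.83, 179.83], [-69.29, 118.12], [-61.27, 80.66], [-181.25, 117.63], [-171.15, -9.14], [-177.46, 177.46]. Speed limits (degrees/s): [159.86, 159.86, 180, 180, 180, 180].

INTERFACE

Orientations are given as a 3x3 rotation matrix whose columns are the frame's x, y, z axes.
In Python, from station import r gives the robot as it stands.
- The arm moves only by the shell command python3 -m jog 'ROWS'. ROWS is text: rows parted by semicolons, each of 5 numbers parted by spaces: the opening, from 0 (shut) to 1 (fully open), then the shift along the world's x, y, z in mm, then the turn about the world's z in degrees. In form: hand dx dy dz roll; .... A call has 1 to 5 rows; each row shifts and turns the commanded pose from where the row before left it; what a row does not reach is not made up. A row lasts 1/8 s, in which the tool goes at most 62.5 mm and 10.7 degrees, less where a joint would pass 70% of its speed; a pose out of reach is approached as far as the arm can. A call is refused whole if a number of a shift passes 62.5 or a number of a turn 10.7, either way. A call with a gripper value outside its range is refused whole. The fingers move at their own pace and stop on an object; the grip force is fixed at half the most. Time passes only in rows, so rows that do not move let the fingers close. It gives the time, the measured TCP pose, the force, the opening and the grip force at its end, in the units of the state.
- r.sense(): the state, without advancing time (a new reading comes with each control period).
- r.capture(name): name is "side" or "top"; returns a dict with "pixels" (420x560x3 uint8, red, green, blue), "fovy" (degrees; the focal length in pixels is half the picture's height over the tangent of half this angle, whatever the lens; pixels are square), "cx", "cy" (the principal point, pixels), "origin" and "orientation" of the camera in the world. Camera axes: x right, y down, z forward; pixel columns grow to the right and rows downward; lengths in m; the calibration is good to about 2 mm. A picture is of the moment at which its call begins. There is no depth.
- r.finish_job(): hands the job in; it is judged then, once.
The state is a dict: "time_s": time; "joints": joint angles; "joint_velocities": joint speeds; "effort": joint torques, N m; "tcp_pos": TCP position; "ee_rot": TCP orientation; "wrist_force": force on the tool from outside, world axes, zero at the start; "moment": the same for the moment, N m; "gripper_width": opening from 0.0 (shut) to 1.0 (fully open); "gripper_force": force on a finger pad.
Only numpy, scipy, OpenCV 4.12 (cv2) and the standard library are available. Lean on these libraries where they do the work, as an engineer would, in place of code of your own. Each camera call takes 0.05 s, during which the arm holds its last target. There are 200 camera calls.

TASK

Get the breakfast eggs under the heat lamp: take both tall mills off the wooden tray and stand them upright on the cork mat, then stand every egg cup upright on the tray, and push the loaded tray lengthways through the gap of the lamp bridge until it is centred under it, sticking out equally at both ends. Once it is there, switch the lamp on by turning the knob on its top clockwise fully to its stop and letting go, so that it springs back. Leave the jam jar and the mug where they are.

Things in the scene. Friction and masses are not known exactly. Their poses are not given: they have to be found in the camera images.
- warmer: fixed steel lamp bridge: upright side plates (12 thick, 150 long, 130 mm high) at x = -82 and +82 mm carry a lamp housing 176 (x) by 170 mm (y), z = 130 to 165 mm. Gap 152 mm wide, 130 mm high, open at both ends, no floor, no stop; the tray goes in along y from the +y end. Origin on the counter midway between the plates, where the tray centre belongs.
- knob (a joint): lamp switch on top of the housing, turned about the vertical: 0 at rest, grows clockwise seen from above to a hard stop at 1.2 rad; a spring (0.1 N m per rad) turns it back to 0 when let go.
- knob_grip (a point): point on the knob's axis at the height to grip, 194 mm above the counter (warmer frame x = -30, y = 0 mm). The knob is an upright bar 46 mm long (the point's x axis), 14 mm thick (y axis) and 30 mm high, its top 13 mm above this point; it turns with the knob.
- tray: loose wooden serving tray, 120 mm (x) by 270 mm (y, its long axis), 600 g: floor 10 mm thick, lip all round 10 mm wide and rising to 24 mm above the counter. Origin at the centre of the underside. It slides on the counter (friction not known exactly). Inside 100 by 250 mm: room for four egg cups in a row along y, 60 mm apart.
- mill1: loose dark wooden spice mill, 135 mm tall, 220 g, heavy in the foot: foot 54 mm diameter to 50 mm up, waist 34 mm diameter, head 46 mm diameter from 85 to 125 mm up, small steel nut on top. Origin at the centre of the underside, z up. Starts standing on the tray; too tall to pass under the lamp. The two mills are alike.
- mill2: loose dark wooden spice mill, 135 mm tall, 220 g, heavy in the foot: foot 54 mm diameter to 50 mm up, waist 34 mm diameter, head 46 mm diameter from 85 to 125 mm up, small steel nut on top. Origin at the centre of the underside, z up. Starts standing on the tray; too tall to pass under the lamp. The two mills are alike.
- egg1: boiled egg sitting in a plain white straight-sided egg cup, one rigid loose piece, 130 g: cup 46 mm diameter and 50 mm high, with the egg's pointed top reaching 75 mm. Origin at the centre of the underside, z up. Two to four such eggs are present; the absent ones read None.
- egg2: boiled egg sitting in a plain white straight-sided egg cup, one rigid loose piece, 130 g: cup 46 mm diameter and 50 mm high, with the egg's pointed top reaching 75 mm. Origin at the centre of the underside, z up. Two to four such eggs are present; the absent ones read None.
- egg3: boiled egg sitting in a plain white straight-sided egg cup, one rigid loose piece, 130 g: cup 46 mm diameter and 50 mm high, with the egg's pointed top reaching 75 mm. Origin at the centre of the underside, z up. Two to four such eggs are present; the absent ones read None.
- egg4: boiled egg sitting in a plain white straight-sided egg cup, one rigid loose piece, 130 g: cup 46 mm diameter and 50 mm high, with the egg's pointed top reaching 75 mm. Origin at the centre of the underside, z up. Two to four such eggs are present; the absent ones read None.
- mat: cork mat fixed to the counter, 90 mm (x) by 170 mm (y), 4 mm thick. Origin at the centre of its underside.
- mug: bystander: blue mug, 80 mm diameter, 95 mm high, origin at the centre of the underside. Must be left alone.
- jar: bystander: jam jar, 68 mm diameter, 90 mm high, origin at the centre of the underside. Must be left alone.
- bowl: bystander: white bowl of lemons, fixed, 180 mm diameter, 75 mm high with the fruit, origin at the centre of the underside.
Things that resemble listed ones, but are neither listed nor needed, are in the scene too. Leave any blue look-alike of the egg1 alone.

How it is judged (in metres and radians):
On the way, in this order (a step that is already met when the one before it is completed fails the run):
1. the tray, with every egg cup upright on it, is centred under the lamp bridge (y of tray in the frame of warmer between -0.018 and 0.018 m and x of tray in the frame of warmer between -0.02 and 0.02 m and angle between the y axis of tray and the y axis of warmer, either way round below 0.15 rad and height (world z) of tray below 0.006 m and x of egg1 in the frame of tray between -0.05 and 0.05 m and y of egg1 in the frame of tray between -0.125 and 0.125 m and z of egg1 in the frame of tray between 0.004 and 0.018 m and angle between each of egg1, egg2, egg3, egg4's own z axis and vertical below 0.15 rad and x of egg2 in the frame of tray between -0.05 and 0.05 m and y of egg2 in the frame of tray between -0.125 and 0.125 m and z of egg2 in the frame of tray between 0.004 and 0.018 m and x of egg3 in the frame of tray between -0.05 and 0.05 m and y of egg3 in the frame of tray between -0.125 and 0.125 m and z of egg3 in the frame of tray between 0.004 and 0.018 m and x of egg4 in the frame of tray between -0.05 and 0.05 m and y of egg4 in the frame of tray between -0.125 and 0.125 m and z of egg4 in the frame of tray between 0.004 and 0.018 m), for 0.2 s.
2. the knob is turned to its stop (value of joint knob above 1.1 rad), for 0.05 s.
3. the knob has sprung back (value of joint knob below 0.12 rad), for 0.2 s.
At the end, for the whole second after the job is handed in: Tray flat under the bridge, centred within 18 mm along the gap and 20 mm across, square within 0.15 rad; every present egg cup upright (0.15 rad) on the tray floor; both mills upright with their centres over the cork mat; knob within 0.12 rad of rest; all still (all of step 1 and x of mill1 in the frame of mat between -0.046 and 0.046 m and y of mill1 in the frame of mat between -0.086 and 0.086 m and height (world z) of each of mill1, mill2 below 0.012 m and angle between each of mill1, mill2's own z axis and vertical below 0.15 rad and x of mill2 in the frame of mat between -0.046 and 0.046 m and y of mill2 in the frame of mat between -0.086 and 0.086 m and value of joint knob below 0.12 rad and linear speed of tray below 0.02 m/s and linear speed of each of egg1, egg2, egg3, egg4, mill1, mill2 below 0.03 m/s); the robot touches nothing.
It fails at once if the mug or the jar is moved by more than 30 mm (distance of any of mug, jar from where it was at the start of the episode above 0.03 m).
Of egg1, egg2, egg3, egg4 only 2 to 4 are there at a start; the rules pass over those that are not, and their reading is None.
At some moment in a run one of tray may be knocked a few centimetres aside while the robot is not near it.
It also fails if it takes over 210 s, if anything falls off the work surface, if the arm or the gripper's body presses on something with over 40 N, if the wrist force passes 120 N, or if a joint passes its speed limit or range.

## Working session

There is one attempt and no reset: what is moved stays moved. The work goes in short steps, Python scripts to look and compute and a shell command to move; the robot and the scene stay as the last step left them, time stands still between calls to the robot, and variables do not carry over. Pictures are saved under pics/ and viewed, at most 18 in all, crops included, and the job is handed in when it is done.

```bash
ls; mkdir -p pics
python3 - <<'E'
from station import r
import cv2
for n in("top","side"):
    c=r.capture(n); cv2.imwrite(f"pics/{n}0.png",c["pixels"][:,:,::-1])
    print(n,c["fovy"],c["cx"],c["cy"],c["origin"],c["orientation"])
print(r.tip_extent,r.sense())
E
```

```text
pics
top 42.684684454098615 279.8035330350621 217.47543090815478 [0.49851774 0.07827021 1.4166084 ] [[-0.01268147 -0.99872759  0.04880956]
 [-0.99974498  0.01175196 -0.01928358]
 [ 0.01868544 -0.04904166 -0.99862194]]
side 43.26106094852693 284.682188630334 206.53652373482288 [ 0.12422108 -0.71244042  1.22555557] [[ 0.87180822 -0.37301499  0.31750629]
 [-0.48977541 -0.67488602  0.5519501 ]
 [ 0.00839489 -0.63670141 -0.77106475]]
0.008 {'time_s': 0.1, 'joints': array([ 9.13082257e+01,  2.20870274e+01,  3.87263121e-01, -2.43890326e-02,
       -6.84121683e+01, -1.48169749e+01]), 'joint_velocities': array([0.07959117, 0.00999303, 0.13495503, 0.12476247, 0.03541384,
       0.02834926]), 'effort': array([-6.17593196e-04, -3.91686416e+01,  1.87937021e+01,  4.23188746e+00,
        1.34953758e-02, -7.33126694e-05]), 'tcp_pos': array([0.14584417, 0.60712782, 0.19306202]), 'ee_rot': array([[ 9.72297595e-01, -2.33746150e-01, -3.51105583e-04],
       [-2.33746384e-01, -9.72295623e-01, -1.96208738e-03],
       [ 1.17251951e-04,  1.98980251e-03, -9.99998013e-01]]), 'wrist_force': array([ 0.65055979, -0.06336654,  0.43563597]), 'moment': array([-0.03718459, -0.02160605,  0.04677466]), 'gripper_force': 0.0, 'gripper_width': 1.0005789779227074}
```

View pics/top0.png

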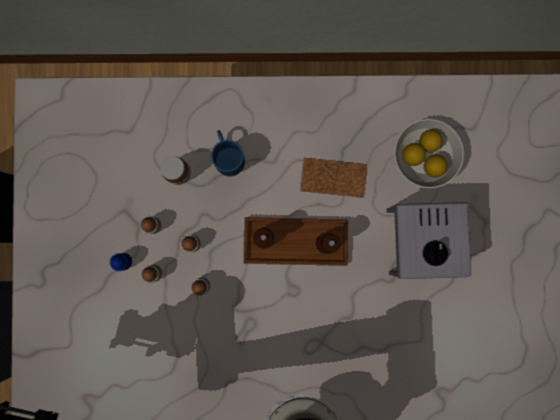

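View pics/side0.png

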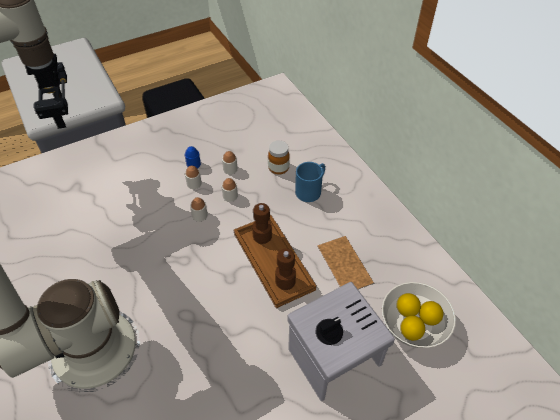

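Top view: the tray is at about (296,241), with the mill heads at (263,237) and (331,242). The mat is at (334,177), the warmer at (432,241) and its knob at (435,253). The jar is at (175,170), the mug at (228,156) and the bowl at (430,152).

Egg candidates are the brown tops in white cups at (150,225), (190,243), (150,273) and (200,287), which fit the description. The one at (120,262) is the blue look-alike, to be left alone. I'll confirm this in one crop while measuring.

```bash
cat > h.py <<'E'
import numpy as np, cv2
from station import r
def cap(n):
    c=r.capture(n); c["f"]=210/np.tan(np.radians(c["fovy"]/2)); c["o"]=np.array(c["origin"]); c["R"]=np.array(c["orientation"])
    c["bgr"]=np.ascontiguousarray(c["pixels"][:,:,::-1]); c["hsv"]=cv2.cvtColor(c["bgr"],cv2.COLOR_BGR2HSV); return c
def ray(c,uv):
    d=c["R"]@np.array([(uv[0]-c["cx"])/c["f"],(uv[1]-c["cy"])/c["f"],1]); return d/np.linalg.norm(d)
def at(c,uv,z):
    d=ray(c,uv); return c["o"]+d*(z-c["o"][2])/d[2]
def tri(a,ua,b,ub):
    da,db=ray(a,ua),ray(b,ub); s=np.linalg.lstsq(np.c_[da,-db],b["o"]-a["o"],rcond=None)[0]
    p,q=a["o"]+da*s[0],b["o"]+db*s[1]; return (p+q)/2,np.linalg.norm(p-q)
def proj(c,p):
    v=c["R"].T@(np.array(p)-c["o"]); return np.array([c["cx"],c["cy"]])+c["f"]*v[:2]/v[2]
def blobs(c,lo,hi,box,amin=15):
    m=cv2.inRange(c["hsv"],np.array(lo),np.array(hi)); k=np.zeros_like(m); x0,y0,x1,y1=box; k[y0:y1,x0:x1]=m[y0:y1,x0:x1]
    n,l,s,ce=cv2.connectedComponentsWithStats(k)
    return [(ce[i].round(1),int(s[i,4]),l==i) for i in range(1,n) if s[i,4]>=amin]
E
python3 - <<'E'
from h import *
t,s=cap("top"),cap("side")
a=cv2.resize(t["bgr"][195:310,95:365],None,fx=2.9,fy=2.9,interpolation=cv2.INTER_CUBIC)
b=cv2.resize(s["bgr"][140:240,170:330],None,fx=2.4,fy=2.4,interpolation=cv2.INTER_CUBIC)
cv2.imwrite("pics/crop.png",np.vstack([a,np.pad(b,((0,0),(0,a.shape[1]-b.shape[1]),(0,0)))]))
for uv in[(150,225),(190,243),(150,273),(200,287),(264,237),(330,242),(435,253)]:print(uv,t["hsv"][uv[1],uv[0]])
for uv in[(230,157),(192,172),(229,184),(198,202)]:print(uv,s["hsv"][uv[1],uv[0]])
T=blobs(t,(3,90,40),(14,255,255),(125,200,235,310)); S=blobs(s,(3,90,40),(14,255,255),(170,140,250,215))
for x in T:
  for y in S:
    p,e=tri(t,x[0],s,y[0])
    if e<.012: print(x[0],x[1],y[0],y[1],p.round(4),e.round(4))
# tray: brown region, mat
for nm,lo,hi,box,z in(("tray",(3,120,20),(14,255,255),(235,205,360,275),.024),("mat",(5,80,60),(20,255,255),(290,150,375,205),.004)):
    m=cv2.inRange(t["hsv"],np.array(lo),np.array(hi));k=m*0;k[box[1]:box[3],box[0]:box[2]]=m[box[1]:box[3],box[0]:box[2]]
    k=cv2.morphologyEx(k,cv2.MORPH_CLOSE,np.ones((3,3)));
    w=np.array([at(t,(u,v),z)[:2] for v,u in np.argwhere(k)])*1000
    print(nm,cv2.minAreaRect(w.astype(np.float32)),len(w))
m=cv2.inRange(t["hsv"],np.array((0,0,70)),np.array((179,60,175)))
print([ (uv,t["hsv"][uv[1],uv[0]]) for uv in((410,230),(455,260),(385,240),(480,200))])
E
```

```text
(150, 225) [ 11 157  73]
(190, 243) [ 11 156  77]
(150, 273) [ 12 163  64]
(200, 287) [ 10 151  76]
(264, 237) [158  10 101]
(330, 242) [156  14  93]
(435, 253) [ 0 85  3]
(230, 157) [ 12 139 112]
(192, 172) [ 12 140 113]
(229, 184) [ 12 139 119]
(198, 202) [ 12 137 141]
[147.5 225.1] 138 [228.8 156.8] 107 [0.5513 0.3856 0.0541] 0.0034
[147.5 225.1] 138 [228.7 183.9] 119 [ 0.5567  0.4234 -0.1113] 0.0015
[188.3 244.1] 142 [228.8 156.8] 107 [0.5026 0.263  0.1854] 0.0049
[188.3 244.1] 142 [228.7 183.9] 119 [0.5021 0.283  0.0545] 0.0034
[148.3 274.9] 137 [191.6 171.5] 116 [0.426  0.3838 0.0536] 0.0033
[198.4 288.3] 139 [197.5 203.5] 125 [0.3909 0.2582 0.0542] 0.0037
tray ((505.3314208984375, 11.171035766601562), (266.9786071777344, 117.18629455566406), 88.10472106933594) 4588
mat ((672.38720703125, -92.24051666259766), (169.975341796875, 89.4581069946289), 83.40026092529297) 2144
[((410, 230), array([150,  11,  94], dtype=uint8)), ((455, 260), array([140,   8,  94], dtype=uint8)), ((385, 240), array([  9,  28, 118], dtype=uint8)), ((480, 200), array([10, 31, 73], dtype=uint8))]
```

View pics/crop.png

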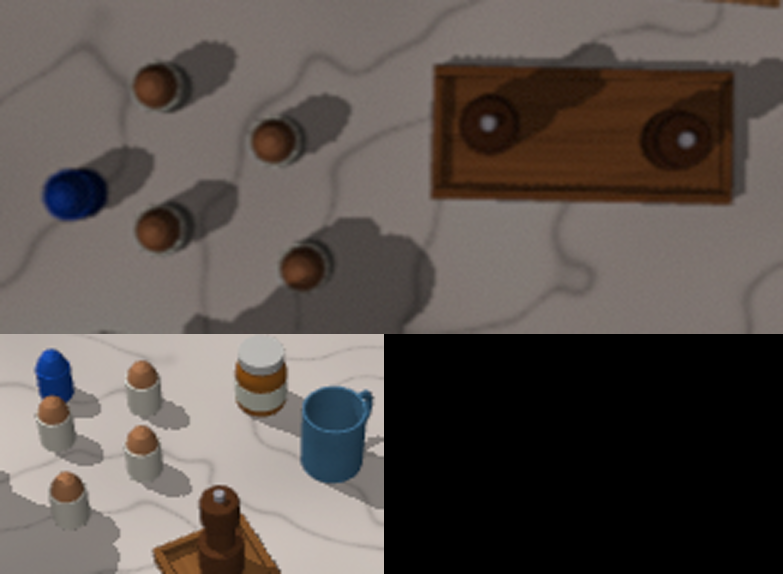

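The crop confirms it: four brown egg tops in white cups, with the blue one at top-image (120,262) the look-alike. The mill nuts are visible on the tray. Next I measure the warmer, knob, mills and bystanders.

```bash
cat > meas.py <<'E'
from h import *
t,s=cap("top"),cap("side")
m=cv2.inRange(t["hsv"],np.array((100,3,50)),np.array((179,60,255)));k=m*0;k[195:290,385:485]=m[195:290,385:485]
k=cv2.morphologyEx(k,cv2.MORPH_OPEN,np.ones((5,5)))
w=np.array([at(t,(u,v),.165)[:2] for v,u in np.argwhere(k)])*1000
R=cv2.minAreaRect(w.astype(np.float32)); print("housing",R,len(w))
T=blobs(t,(0,0,85),(179,40,255),(250,225,345,255),3)
print([(x[0],x[1],at(t,x[0],.135).round(4)) for x in T])
N=blobs(s,(0,0,100),(179,60,255),(255,200,270,215),2)+blobs(s,(0,0,100),(179,60,255),(278,245,295,262),2)
print([(x[0],x[1],at(s,x[0],.135).round(4)) for x in N])
K=blobs(t,(0,0,0),(179,255,30),(415,235,455,275),10)
for x in K: print("knob",x[0],x[1],at(t,x[0],.2).round(4),cv2.minAreaRect(np.argwhere(x[2])[:,::-1].astype(np.float32)))
for n,uv,z in(("jar",(175,170),.09),("mug",(228,157),.095),("blue",(119,262),.06)):print(n,at(t,uv,z).round(3))
E
python3 meas.py
python3 - <<'E'
from h import *
t=cv2.imread("pics/top0.png");s=cv2.imread("pics/side0.png")
a=cv2.resize(t[195:290,380:485],None,fx=4,fy=4,interpolation=cv2.INTER_CUBIC);b=cv2.resize(s[280:375,280:395],None,fx=3.3,fy=4,interpolation=cv2.INTER_CUBIC)
cv2.imwrite("pics/lamp.png",np.hstack([a,b]))
E
```

```text
housing ((502.71954345703125, -302.9312438964844), (173.87049865722656, 172.4552459716797), 1.1618688106536865) 4700
[(array([262.9, 237.4]), 11, array([0.5141, 0.0944, 0.135 ])), (array([331.5, 242.7]), 14, array([ 0.4994, -0.0691,  0.135 ]))]
[(array([262.7, 202. ]), 65, array([0.5293, 0.1106, 0.135 ])), (array([260.6, 206.1]), 14, array([0.5177, 0.1006, 0.135 ])), (array([293.1, 246.7]), 14, array([ 0.5277, -0.0562,  0.135 ])), (array([285.8, 252.7]), 18, array([ 0.5027, -0.0632,  0.135 ]))]
knob [435.1 252.9] 467 [ 0.4733 -0.297   0.2   ] ((435.0, 253.0), (24.0, 24.0), 90.0)
jar [0.684 0.31  0.09 ]
mug [0.714 0.179 0.095]
blue [0.458 0.456 0.06 ]
```

View pics/lamp.png

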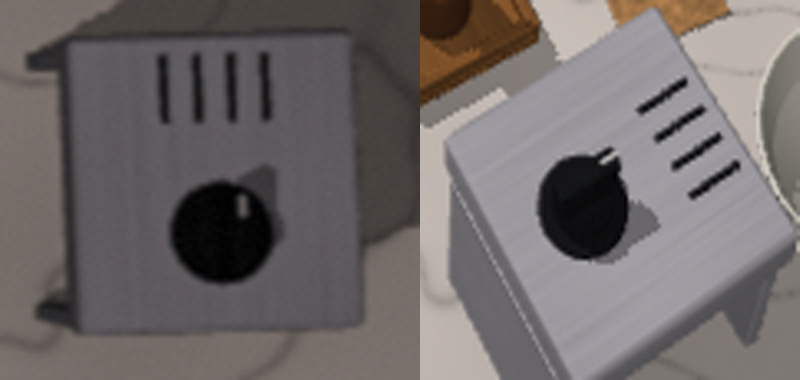

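The lamp crop shows the knob disc at about (222,232) in the crop. Allowing for parallax, the bar lies along world x with its white mark towards +x. That puts the warmer centre at about (0.503,-0.304), nearly square with the world.

First move: go over mill2, turning the tool so the jaws close along x.

```bash
python3 -m jog '1 29.5 -56.2 2 -10.7;1 29.5 -56.2 2 -10.7;1 29.5 -56.2 2 -10.7;1 29.5 -56.2 0 -10.7;1 29.5 -56.2 0 -10.7'; python3 -m jog '1 29.5 -56.2 0 -10.7;1 29.5 -56.2 0 -10.7;1 29.5 -56.2 0 -1.6;1 29.5 -56.2 0 0;1 29.5 -56.2 0 0';  python3 -m jog '1 29.5 -56.2 0 0;1 29.5 -56.8 0 0;1 0 0 0 0'
```

```text
time_s: 0.92
tcp_pos: [0.2918, 0.3293, 0.2003]
ee_rot: [[0.386, -0.923, 0.0], [-0.923, -0.386, 0.001], [-0.001, -0.001, -1.0]]
wrist_force: [0.9, 0.2, -0.8]
gripper_width: 1.004
gripper_force: 0.0
time_s: 1.55
tcp_pos: [0.4372, 0.0525, 0.2005]
ee_rot: [[0.0, -1.0, 0.001], [-1.0, -0.0, 0.001], [-0.001, -0.001, -1.0]]
wrist_force: [0.8, 1.0, 0.1]
gripper_width: 0.998
gripper_force: 0.0
time_s: 1.92
tcp_pos: [0.4952, -0.06, 0.1993]
ee_rot: [[-0.007, -1.0, -0.001], [-1.0, 0.007, -0.001], [0.001, 0.001, -1.0]]
wrist_force: [0.2, 0.2, 0.4]
gripper_width: 0.999
gripper_force: 0.0
```

```bash
python3 -m jog '1 0 0 0 0;1 0 0 -48 0;1 0 0 -47 0;1 0 0 0 0;1 0 0 0 0'
```

```text
time_s: 2.55
tcp_pos: [0.4957, -0.0554, 0.1069]
ee_rot: [[0.003, -1.0, 0.003], [-1.0, -0.003, -0.0], [0.0, -0.003, -1.0]]
wrist_force: [0.4, 0.1, 1.4]
gripper_width: 1.0
gripper_force: 0.0
```

```bash
python3 -m jog '1 3.5 -12.5 -2 0;1 0 0 0 0;0 0 0 0 0;0 0 0 0 0;0 0 0 0 0'; python3 -m jog '0 0 0 0 0;0 0 0 0 0'; python3 -m jog '0 0 0 30 0;0 0 0 35 0;0 0 0 0 0'
```

```text
time_s: 3.18
tcp_pos: [0.4978, -0.0689, 0.103]
ee_rot: [[-0.0, -1.0, 0.0], [-1.0, 0.0, 0.0], [-0.0, -0.0, -1.0]]
wrist_force: [0.7, -0.3, 0.2]
gripper_width: 0.743
gripper_force: 0.0
time_s: 3.42
tcp_pos: [0.4981, -0.0689, 0.103]
ee_rot: [[0.0, -1.0, 0.001], [-1.0, -0.0, -0.0], [0.0, -0.001, -1.0]]
wrist_force: [0.9, -0.8, 0.1]
gripper_width: 0.513
gripper_force: 17.6
time_s: 3.8
tcp_pos: [0.4995, -0.0687, 0.1702]
ee_rot: [[0.0, -1.0, 0.006], [-1.0, -0.0, 0.001], [-0.001, -0.006, -1.0]]
wrist_force: [0.5, 0.6, -2.3]
gripper_width: 0.512
gripper_force: 30.0
```

```bash
python3 -m jog '0 0 -32 0 0;0 0 -32 0 0;0 40 0 0 0;0 43 0 0 0;0 43 0 0 0'; python3 -m jog '0 42 0 0 0;0 0 0 0 0;0 0 0 0 0'
```

```text
time_s: 4.42
tcp_pos: [0.6238, -0.1329, 0.1656]
ee_rot: [[-0.001, -1.0, -0.004], [-1.0, 0.001, 0.001], [-0.001, 0.004, -1.0]]
wrist_force: [-0.7, 0.5, -1.6]
gripper_width: 0.51
gripper_force: 30.0
time_s: 4.8
tcp_pos: [0.6643, -0.1327, 0.1656]
ee_rot: [[-0.0, -1.0, -0.005], [-1.0, 0.0, 0.001], [-0.001, 0.005, -1.0]]
wrist_force: [-0.0, 0.4, -2.3]
gripper_width: 0.509
gripper_force: 30.0
```

```bash
python3 -m jog '0 2 0 -35 0;0 0 0 -25 0;0 0 0 -5 0;0 0 0 -3 0;0 0 0 0 0';python3 -m jog '0.7 0 0 0 0;0.7 0 0 0 0;0.7 0 0 0 0;0.7 0 0 30 0;0.7 0 0 45 0'
```

```text
time_s: 5.42
tcp_pos: [0.6682, -0.133, 0.1012]
ee_rot: [[-0.0, -1.0, 0.002], [-1.0, 0.0, -0.0], [0.0, -0.002, -1.0]]
wrist_force: [0.4, -0.1, -2.1]
gripper_width: 0.506
gripper_force: 30.0
time_s: 6.05
tcp_pos: [0.6668, -0.1329, 0.1743]
ee_rot: [[-0.0, -1.0, -0.004], [-1.0, 0.0, -0.0], [0.0, 0.004, -1.0]]
wrist_force: [0.9, 0.8, 0.6]
gripper_width: 0.699
gripper_force: 0.0
```

```bash
python3 -m jog '1 -38 56 0 0;1 -38 56 0 0;1 -38 56 0 0;1 -38 57 0 0;1 0 0 0 0';python3 -m jog '1 0 0 0 0'
python3 - <<'E'
from h import *
t,s=cap("top"),cap("side")
cv2.imwrite("pics/b.png",np.hstack([t["bgr"][140:300,220:400],s["bgr"][180:340,200:400]]))
E
```

```text
time_s: 6.68
tcp_pos: [0.5262, 0.0771, 0.176]
ee_rot: [[0.006, -1.0, 0.001], [-1.0, -0.006, 0.001], [-0.001, -0.001, -1.0]]
wrist_force: [0.3, -0.4, 0.7]
gripper_width: 0.989
gripper_force: 0.0
time_s: 6.8
tcp_pos: [0.5282, 0.0745, 0.1756]
ee_rot: [[0.001, -1.0, 0.001], [-1.0, -0.001, 0.0], [-0.0, -0.001, -1.0]]
wrist_force: [0.2, -0.8, 1.1]
gripper_width: 1.003
gripper_force: 0.0
```

View pics/b.png

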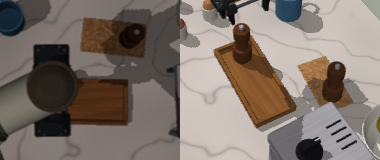

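Mill2 stands upright on the mat at crop (133,35), and mill1 is still on the tray. Next is mill1.

```bash
python3 -m jog '1 -14 20 0 0;1 0 0 0 0;1 0 0 -40 0;1 0 0 -32 0;1 0 0 0 0'
```

```text
time_s: 7.52
tcp_pos: [0.5127, 0.0923, 0.1006]
ee_rot: [[-0.002, -1.0, -0.006], [-1.0, 0.002, -0.003], [0.003, 0.006, -1.0]]
wrist_force: [-0.5, -0.7, -0.6]
gripper_width: 0.996
gripper_force: 0.0
```

```bash
python3 -m jog '0 0 1 1 0;0 0 0 0 0;0 0 0 0 0;0 0 0 0 0;0 0 0 0 0'; python3 -m jog '0 0 0 30 0;0 0 0 35 0;0 40 0 0 0;0 41 0 0 0;0 41 0 0 0'; python3 -m jog '0 41 0 0 0;0 0 -48 0 0;0 0 -48 0 0;0 0 -48 0 0;0 0 0 0 0'; python3 -m jog '0 0 0 0 0;0 0 0 0 0'
```

```text
time_s: 8.15
tcp_pos: [0.5141, 0.0954, 0.1043]
ee_rot: [[0.0, -1.0, 0.001], [-1.0, -0.0, 0.0], [-0.0, -0.001, -1.0]]
wrist_force: [0.8, 0.4, 0.2]
gripper_width: 0.52
gripper_force: 13.0
time_s: 8.78
tcp_pos: [0.6363, 0.0953, 0.1682]
ee_rot: [[-0.0, -1.0, -0.002], [-1.0, 0.0, 0.0], [-0.0, 0.002, -1.0]]
wrist_force: [0.6, 1.2, -1.5]
gripper_width: 0.503
gripper_force: 30.0
time_s: 9.4
tcp_pos: [0.6758, -0.0523, 0.1677]
ee_rot: [[-0.005, -1.0, -0.003], [-1.0, 0.005, -0.001], [0.001, 0.003, -1.0]]
wrist_force: [0.3, 0.5, -2.4]
gripper_width: 0.5
gripper_force: 30.0
time_s: 9.65
tcp_pos: [0.6767, -0.0476, 0.1685]
ee_rot: [[0.001, -1.0, -0.001], [-1.0, -0.001, 0.0], [-0.0, 0.001, -1.0]]
wrist_force: [0.2, -0.0, -2.4]
gripper_width: 0.504
gripper_force: 30.0
```

```bash
python3 -m jog '0 0 -3 -35 0;0 0 0 -25 0;0 0 0 -7 0;0 0 0 -3 0;0 0 0 0 0';python3 -m jog '0 0 0 0 0;0.7 0 0 0 0;0.7 0 0 0 0;0.7 0 0 0 0;0.7 0 0 0 0';  python3 -m jog '0.7 0 0 30 0;0.7 0 0 45 0'
```

```text
time_s: 10.28
tcp_pos: [0.6776, -0.0514, 0.1001]
ee_rot: [[0.0, -1.0, 0.002], [-1.0, -0.0, 0.0], [-0.0, -0.002, -1.0]]
wrist_force: [-0.0, -0.1, -2.0]
gripper_width: 0.498
gripper_force: 30.0
time_s: 10.9
tcp_pos: [0.677, -0.0518, 0.0992]
ee_rot: [[-0.0, -1.0, 0.0], [-1.0, 0.0, -0.0], [0.0, -0.0, -1.0]]
wrist_force: [0.2, 0.1, -0.2]
gripper_width: 0.695
gripper_force: 0.0
time_s: 11.15
tcp_pos: [0.6757, -0.0519, 0.173]
ee_rot: [[-0.0, -1.0, -0.004], [-1.0, 0.0, -0.0], [0.0, 0.004, -1.0]]
wrist_force: [0.1, -0.1, -0.6]
gripper_width: 0.702
gripper_force: 0.0
```

Both mills are on the mat. Next I go to egg B at (0.502,0.283).

```bash
python3 -m jog '0.8 -29 56 0 0;0.8 -29 56 0 0;0.8 -29 56 0 0;0.8 -29 56 0 0;0.8 -29 56 0 0';  python3 -m jog '0.8 -29 56 -40 0;0.8 0 0 0 0;0.8 0 0 0 0'
python3 - <<'E'
from h import *
t,s=cap("top"),cap("side")
for x in blobs(t,(0,0,110),(179,60,255),(125,200,230,310),12): print(x[0],x[1])
S=blobs(s,(3,90,40),(14,255,255),(170,140,250,215)); print([(x[0],x[1],at(s,x[0],.056).round(4)) for x in S])
w=s["bgr"]
m=cv2.inRange(t["hsv"],np.array((3,120,20)),np.array((14,255,255)));k=m*0;k[205:275,235:360]=m[205:275,235:360];k=cv2.morphologyEx(k,cv2.MORPH_OPEN,np.ones((5,5)))
q=np.array([at(t,(u,v),.024)[:2] for v,u in np.argwhere(k)])*1000; print(cv2.minAreaRect(q.astype(np.float32)),len(q))
cv2.imwrite("pics/c.png",np.hstack([t["bgr"][140:300,120:370],s["bgr"][120:280,150:400]]))
E
```

```text
time_s: 11.78
tcp_pos: [0.5321, 0.2274, 0.1744]
ee_rot: [[-0.0, -1.0, 0.001], [-1.0, 0.0, 0.0], [-0.0, -0.001, -1.0]]
wrist_force: [1.5, 1.1, 1.0]
gripper_width: 0.801
gripper_force: 0.0
time_s: 12.15
tcp_pos: [0.5092, 0.2728, 0.1408]
ee_rot: [[0.001, -1.0, 0.001], [-1.0, -0.001, -0.0], [0.0, -0.001, -1.0]]
wrist_force: [-0.6, -0.7, 0.2]
gripper_width: 0.798
gripper_force: 0.0
[141.6 207.5] 535
[197.1 268. ] 4224
[127.2 223.9] 110
[131.4 267.5] 356
[(array([228.8, 156.8]), 107, array([0.5521, 0.383 , 0.056 ])), (array([191.6, 171.5]), 116, array([0.4268, 0.3807, 0.056 ])), (array([228.7, 183.9]), 119, array([0.5032, 0.281 , 0.056 ])), (array([197.6, 203.5]), 125, array([0.3924, 0.2556, 0.056 ]))]
((504.941162109375, 11.962860107421875), (264.6607360839844, 116.57626342773438), 88.221435546875) 4567
```

View pics/c.png

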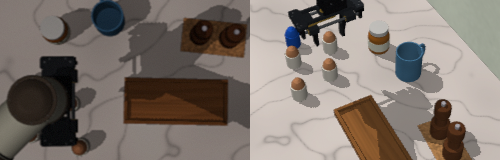

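Both mills are on the mat and the empty tray is unmoved. The jaws are above egg B, so I descend.

```bash
python3 -m jog '0.8 -6.5 9.5 0 0;0.8 0 0 -30 0;0.8 0 0 0 0;0.8 0 0 0 0'
```

```text
time_s: 12.75
tcp_pos: [0.5031, 0.2823, 0.1115]
ee_rot: [[-0.0, -1.0, 0.001], [-1.0, 0.0, 0.001], [-0.001, -0.001, -1.0]]
wrist_force: [0.2, 0.6, 0.0]
gripper_width: 0.802
gripper_force: 0.0
```

```bash
python3 -m jog '0.8 0 0 -35 0;0.8 0 0 -35 0;0.8 0 0 -17 0;0.8 0 0 0 0;0.8 0 0 0 0'; python3 -m jog '0 0 0 0 0;0 0 0 0 0;0 0 0 0 0;0 0 0 0 0';python3 -m jog '0 0 0 35 0;0 0 0 35 0;0 0 0 30 0;0 0 0 0 0'
```

```text
time_s: 13.38
tcp_pos: [0.5035, 0.2829, 0.0251]
ee_rot: [[0.0, -1.0, 0.002], [-1.0, -0.0, 0.002], [-0.002, -0.002, -1.0]]
wrist_force: [0.5, 0.0, 0.3]
gripper_width: 0.803
gripper_force: 0.0
time_s: 13.88
tcp_pos: [0.5027, 0.2823, 0.0237]
ee_rot: [[-0.0, -1.0, 0.001], [-1.0, 0.0, 0.0], [-0.0, -0.001, -1.0]]
wrist_force: [0.8, 0.1, -0.8]
gripper_width: 0.432
gripper_force: 19.6
time_s: 14.38
tcp_pos: [0.5035, 0.2832, 0.1258]
ee_rot: [[0.0, -1.0, 0.004], [-1.0, -0.0, 0.004], [-0.004, -0.004, -1.0]]
wrist_force: [-0.0, 0.2, -1.1]
gripper_width: 0.422
gripper_force: 29.1
```

Run:
```python
from h import *
t,s=cap("top"),cap("side")
cv2.imwrite("pics/d.png",cv2.resize(np.hstack([s["bgr"][90:230,170:310],t["bgr"][190:330,130:270]]),None,fx=2.8,fy=2.8,interpolation=cv2.INTER_CUBIC))
```

```text
(no output)
```

View pics/d.png

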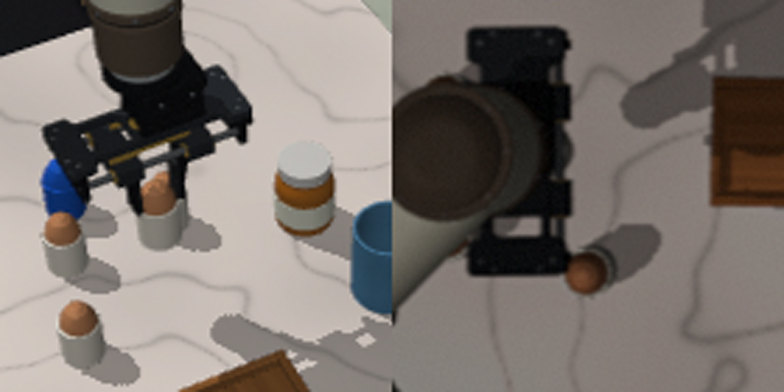

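Run:
```python
from h import *
s=cap("side");t=cap("top")
for z in(.1,.15): print(z,proj(s,(.5035,.283,z)),proj(s,(.5035-.023,.283,z)),proj(s,(.5035+.023,.283,z)),proj(t,(.5035,.283-.023,z)))
b=s["bgr"]; 
for v in range(158,184,3): print(v," ".join("%3d"%int(b[v,u].mean()) for u in range(210,246)))
print(t["bgr"][235:255:4,180:212].mean(2).astype(int))
```

```text
0.1 [227.39942328 173.25405427] [220.18764018 176.06395327] [234.54303309 170.47071736] [195.24492896 242.77089758]
0.15 [226.07459904 161.1526385 ] [218.6699634  163.97591553] [233.40744702 158.35673304] [192.29631131 242.72743116]
158 189 188 187 188 152  64   9   8   9  17 101 127 129 100  94  93  89  94  94  70  56  38  23  17  13  10 111 183 192 192 193 193 193 193 193 193
161 191 191 191 190 190  87  10   8   8  16  34  75  84  86  86  86  83  80  76  71  65  59  50  25  64  53  78 178 192 193 193 193 193 193 193 194
164 191 191 189 187 181 168 104  36   9  12  13  73  82  83  82  82  81  78  75  71  66  59 107  99 101  95  87 153 187 193 193 193 193 193 193 193
167 118 170 184 188 190 191 191 190 114  62 118 140 127 108 101  93 103 104 122 134 115 104  96  88  87  93  88  98 126 183 193 193 193 193 193 193
170 127 127 183 192 192 192 192 192 170 140 129 123 123 124 124 123 122 120 116 113 108 103  97  88  85  93  88 110 126 127 128 128 128 130 131 131
173 127 182 192 192 193 193 193 192 192 147 130 126 124 124 124 123 122 120 117 113 108 102  96  89  82 120 127 127 127 128 129
[... 430 characters left out ...]
92 192 192 193 193 193 193 193 193
[[ 29  26  22  16  11   4   1   3   9  20  24  34  77 109 123 123 123 122
  121 123 121 123 121 122 122 123 123 122 123 122 124 124]
 [ 31  31  24  15   9   9   6   2   4  17  27  22  24  49  92 118 123 121
  121 121 122 120 121 120 120 120 123 123 123 123 122 121]
 [ 33  35  28  24  12   8   9   3   3  18  26  30  41  40  39  68 106 121
  122 122 121 121 120 121 121 122 121 123 121 122 123 123]
 [ 35  33  28  20  10   8   5   4   6  19  25  26  33  37  50  85 114 121
  119 121 120 121 120 120 122 120 121 123 120 122 120 118]
 [ 36  29  21  12   9   5   3   8  21  24  23  30  56  97 119 122 121 122
  121 120 121 120 121 120 121 121 121 118 116 110 104 101]]
```

Egg B is held upright and centred: the cup's rim pixels match the projection within 1 px. I carry it to the tray's -y slot.

```bash
python3 -m jog '0 0 -45 0 0;0 0 -53 0 0;0 0 -53 0 0;0 0 -53 0 0;0 0 -53 0 0';  python3 -m jog '0 0 -53 0 0;0 0 -45 0 0;0 0 -13 0 0;0 0 0 0 0;0 0 0 0 0'
```

```text
time_s: 15.2
tcp_pos: [0.5014, 0.0233, 0.1222]
ee_rot: [[0.0, -1.0, -0.002], [-1.0, -0.0, -0.001], [0.001, 0.002, -1.0]]
wrist_force: [0.9, -0.4, -2.4]
gripper_width: 0.424
gripper_force: 29.1
time_s: 15.82
tcp_pos: [0.5023, -0.085, 0.1231]
ee_rot: [[0.001, -1.0, -0.001], [-1.0, -0.001, 0.0], [-0.0, 0.001, -1.0]]
wrist_force: [0.7, -0.1, -0.9]
gripper_width: 0.424
gripper_force: 29.1
```

```bash
python3 -m jog '0 0 0 -45 0;0 0 0 -30 0;0 0 0 -10 0;0 0 0 -3 0;0 0 0 0 0';  python3 -m jog '0 0 0 0 0;0.75 0 0 0 0;0.75 0 0 0 0;0.75 0 0 0 0'; python3 -m jog '0.75 0 0 40 0;0.75 0 0 45 0;0.75 0 0 0 0'
```

```text
time_s: 16.45
tcp_pos: [0.5033, -0.0855, 0.0364]
ee_rot: [[0.001, -1.0, 0.002], [-1.0, -0.001, 0.0], [-0.0, -0.002, -1.0]]
wrist_force: [-0.4, -0.6, -1.1]
gripper_width: 0.427
gripper_force: 29.1
time_s: 16.95
tcp_pos: [0.5026, -0.0859, 0.0358]
ee_rot: [[-0.0, -1.0, 0.001], [-1.0, 0.0, 0.0], [-0.0, -0.001, -1.0]]
wrist_force: [-0.1, -0.2, -1.3]
gripper_width: 0.678
gripper_force: 0.0
time_s: 17.32
tcp_pos: [0.5053, -0.0858, 0.1244]
ee_rot: [[0.0, -1.0, 0.009], [-1.0, -0.0, 0.0], [-0.0, -0.009, -1.0]]
wrist_force: [0.4, 0.5, -0.2]
gripper_width: 0.75
gripper_force: 0.0
```

```bash
python3 -m jog '0.8 -10 40 0 0;0.8 -17 51 0 0;0.8 -17 51 0 0;0.8 -17 51 0 0;0.8 -17 51 0 0';  python3 -m jog '0.8 -17 51 0 0;0.8 -17 45 0 0;0.8 0 0 0 0;0.8 0 0 0 0;0.8 0 0 0 0'
```

```text
time_s: 17.95
tcp_pos: [0.4232, 0.1593, 0.1199]
ee_rot: [[-0.0, -1.0, -0.001], [-1.0, 0.0, -0.0], [0.0, 0.001, -1.0]]
wrist_force: [0.8, 1.0, -0.0]
gripper_width: 0.801
gripper_force: 0.0
time_s: 18.58
tcp_pos: [0.3904, 0.2529, 0.1201]
ee_rot: [[-0.002, -1.0, -0.001], [-1.0, 0.002, -0.001], [0.001, 0.001, -1.0]]
wrist_force: [0.3, 0.9, -0.3]
gripper_width: 0.796
gripper_force: 0.0
```

```bash
python3 -m jog '0.8 1 4 0 0;0.8 0 0 -45 0;0.8 0 0 -38 0;0.8 0 0 -12 0;0.8 0 0 0 0'; python3 -m jog '0 0 0 0 0;0 0 0 0 0;0 0 0 0 0;0 0 0 0 0';python3 -m jog '0 0 0 35 0;0 0 0 35 0;0 0 0 30 0;0 0 0 0 0'
```

```text
time_s: 19.2
tcp_pos: [0.3917, 0.2579, 0.0254]
ee_rot: [[-0.0, -1.0, -0.0], [-1.0, 0.0, -0.001], [0.001, 0.0, -1.0]]
wrist_force: [0.5, 0.7, 0.0]
gripper_width: 0.803
gripper_force: 0.0
time_s: 19.7
tcp_pos: [0.3917, 0.2585, 0.026]
ee_rot: [[0.0, -1.0, 0.001], [-1.0, -0.0, 0.001], [-0.001, -0.001, -1.0]]
wrist_force: [0.2, -0.2, 0.3]
gripper_width: 0.429
gripper_force: 3.6
time_s: 20.2
tcp_pos: [0.3923, 0.2593, 0.1275]
ee_rot: [[0.0, -1.0, 0.003], [-1.0, -0.0, 0.004], [-0.004, -0.003, -1.0]]
wrist_force: [-0.6, -0.9, -1.6]
gripper_width: 0.408
gripper_force: 29.1
```

```bash
python3 -m jog '0 18 -45 0 0;0 19 -48 0 0;0 19 -48 0 0;0 19 -48 0 0;0 19 -48 0 0';  python3 -m jog '0 18 -49 0 0;0 0 0 0 0;0 0 0 0 0;0 0 0 0 0'
```

```text
time_s: 20.82
tcp_pos: [0.4847, 0.0193, 0.1239]
ee_rot: [[-0.0, -1.0, -0.003], [-1.0, 0.0, -0.0], [0.0, 0.003, -1.0]]
wrist_force: [0.6, 0.6, -2.2]
gripper_width: 0.412
gripper_force: 29.1
time_s: 21.32
tcp_pos: [0.5027, -0.027, 0.1249]
ee_rot: [[0.001, -1.0, -0.001], [-1.0, -0.001, -0.0], [0.0, 0.001, -1.0]]
wrist_force: [0.3, 0.0, -1.2]
gripper_width: 0.41
gripper_force: 29.1
```

Then lower and release this egg, and move towards egg A at (0.552,0.385).

```bash
python3 -m jog '0 1 0 -45 0;0 0 0 -30 0;0 0 0 -10 0;0 0 0 -3 0;0 0 0 0 0';  python3 -m jog '0 0 0 0 0;0.75 0 0 0 0;0.75 0 0 0 0;0.75 0 0 0 0'; python3 -m jog '0.75 0 0 40 0;0.75 0 0 45 0;0.8 0 40 0 0;0.8 7 53 0 0;0.8 7 53 0 0'; python3 -m jog '0.8 7 53 0 0;0.8 7 53 0 0;0.8 7 53 0 0;0.8 7 53 0 0;0.8 6 53 0 0';  python3 -m jog '0.8 0 0 0 0;0.8 0 0 0 0;0.8 0 0 0 0'
```

```text
time_s: 21.95
tcp_pos: [0.5052, -0.0274, 0.0384]
ee_rot: [[0.001, -1.0, 0.002], [-1.0, -0.001, 0.0], [-0.0, -0.002, -1.0]]
wrist_force: [-0.4, -0.6, -1.8]
gripper_width: 0.408
gripper_force: 29.1
time_s: 22.45
tcp_pos: [0.5046, -0.0279, 0.0378]
ee_rot: [[-0.0, -1.0, 0.001], [-1.0, 0.0, 0.0], [-0.0, -0.001, -1.0]]
wrist_force: [-0.0, 0.6, -0.1]
gripper_width: 0.666
gripper_force: 0.0
time_s: 23.08
tcp_pos: [0.5185, 0.1194, 0.123]
ee_rot: [[-0.001, -1.0, 0.001], [-1.0, 0.001, 0.0], [-0.0, -0.001, -1.0]]
wrist_force: [0.8, -0.2, 0.0]
gripper_width: 0.797
gripper_force: 0.0
time_s: 23.7
tcp_pos: [0.5524, 0.3848, 0.1224]
ee_rot: [[-0.0, -1.0, 0.0], [-1.0, 0.0, -0.0], [0.0, -0.0, -1.0]]
wrist_force: [-0.1, 0.4, 0.5]
gripper_width: 0.8
gripper_force: 0.0
time_s: 24.08
tcp_pos: [0.5523, 0.3817, 0.1227]
ee_rot: [[-0.001, -1.0, -0.0], [-1.0, 0.001, -0.0], [0.0, 0.0, -1.0]]
wrist_force: [0.2, -0.1, 0.8]
gripper_width: 0.798
gripper_force: 0.0
```

```bash
python3 -m jog '0.8 0 3 0 0;0.8 0 0 -45 0;0.8 0 0 -40 0;0.8 0 0 -13 0;0.8 0 0 0 0'; python3 -m jog '0 0 0 0 0;0 0 0 0 0;0 0 0 0 0;0 0 0 0 0';python3 -m jog '0 0 0 35 0;0 0 0 35 0;0 0 0 30 0;0 0 0 0 0'; python3 -m jog '0 -6 -45 0 0;0 -8 -50 0 0;0 -8 -52 0 0;0 -8 -52 0 0;0 -8 -52 0 0'; python3 -m jog '0 -8 -52 0 0;0 0 -52 0 0;0 0 0 0 0;0 0 0 0 0;0 0 0 0 0'
```

```text
time_s: 24.7
tcp_pos: [0.5526, 0.3858, 0.0244]
ee_rot: [[-0.0, -1.0, -0.0], [-1.0, 0.0, -0.001], [0.001, 0.0, -1.0]]
wrist_force: [0.2, -0.4, -0.0]
gripper_width: 0.8
gripper_force: 0.0
time_s: 25.2
tcp_pos: [0.5527, 0.3864, 0.0251]
ee_rot: [[-0.0, -1.0, 0.001], [-1.0, 0.0, 0.001], [-0.001, -0.001, -1.0]]
wrist_force: [0.6, 0.0, 0.4]
gripper_width: 0.43
gripper_force: 8.7
time_s: 25.7
tcp_pos: [0.5536, 0.3873, 0.1274]
ee_rot: [[0.0, -1.0, 0.004], [-1.0, -0.0, 0.004], [-0.004, -0.004, -1.0]]
wrist_force: [-0.0, -0.3, -1.4]
gripper_width: 0.413
gripper_force: 29.1
time_s: 26.32
tcp_pos: [0.5128, 0.133, 0.1229]
ee_rot: [[-0.0, -1.0, -0.003], [-1.0, 0.0, -0.001], [0.001, 0.003, -1.0]]
wrist_force: [0.1, -0.1, -1.2]
gripper_width: 0.417
gripper_force: 29.1
time_s: 26.95
tcp_pos: [0.5062, 0.0319, 0.1239]
ee_rot: [[0.001, -1.0, -0.001], [-1.0, -0.001, -0.0], [0.0, 0.001, -1.0]]
wrist_force: [0.7, 0.4, -1.1]
gripper_width: 0.417
gripper_force: 29.1
```

```bash
cat > tray.py <<'E'
from h import *
s=cap("side")
S=blobs(s,(3,90,40),(14,255,255),(170,140,360,320),20)
for x in S:
    if x[1]<300: print("egg?",x[0],x[1],at(s,x[0],.066).round(3))
    else:
        h=cv2.convexHull(np.argwhere(x[2])[:,::-1].astype(np.int32)); q=cv2.approxPolyDP(h,4,True)[:,0]
        print("tray",x[1],[(tuple(map(int,p)),at(s,p,.024)[:2].round(3).tolist()) for p in q])
E
python3 tray.py
```

```text
egg? [191.6 171.5] 116 [0.424 0.371 0.066]
egg? [269.7 222. ] 146 [0.538 0.089 0.066]
tray 1179 [((355, 282), [0.655, -0.167]), ((345, 280), [0.635, -0.149]), ((329, 254), [0.643, -0.058]), ((329, 241), [0.666, -0.021]), ((342, 219), [0.741, 0.027]), ((359, 242), [0.738, -0.065])]
tray 2939 [((315, 289), [0.552, -0.134]), ((276, 307), [0.437, -0.131]), ((234, 229), [0.452, 0.145]), ((254, 221), [0.515, 0.143]), ((278, 227), [0.565, 0.091])]
```

```bash
python3 -m jog '0 0 0 -45 0;0 0 0 -30 0;0 0 0 -10 0;0 0 0 -3 0;0 0 0 0 0';  python3 -m jog '0 0 0 0 0;0.75 0 0 0 0;0.75 0 0 0 0;0.75 0 0 0 0'; python3 -m jog '0.75 0 0 40 0;0.75 0 0 45 0;0.8 -11 40 0 0;0.8 -13 52 0 0;0.8 -13 52 0 0'; python3 -m jog '0.8 -13 52 0 0;0.8 -13 52 0 0;0.8 -13 52 0 0;0.8 -4 52 0 0;0.8 0 0 0 0';  python3 -m jog '0.8 0 0 0 0;0.8 0 0 0 0'
```

```text
time_s: 27.62
tcp_pos: [0.5073, 0.0316, 0.0374]
ee_rot: [[0.001, -1.0, 0.002], [-1.0, -0.001, 0.0], [-0.0, -0.002, -1.0]]
wrist_force: [1.0, 0.9, -0.5]
gripper_width: 0.417
gripper_force: 29.1
time_s: 28.12
tcp_pos: [0.5066, 0.0311, 0.0368]
ee_rot: [[-0.0, -1.0, 0.001], [-1.0, 0.0, 0.0], [-0.0, -0.001, -1.0]]
wrist_force: [-1.2, -0.5, 0.6]
gripper_width: 0.671
gripper_force: 0.0
time_s: 28.75
tcp_pos: [0.469, 0.1763, 0.1219]
ee_rot: [[-0.001, -1.0, 0.001], [-1.0, 0.001, 0.001], [-0.001, -0.001, -1.0]]
wrist_force: [1.1, 0.1, -0.3]
gripper_width: 0.797
gripper_force: 0.0
time_s: 29.38
tcp_pos: [0.426, 0.3863, 0.1212]
ee_rot: [[0.004, -1.0, 0.001], [-1.0, -0.004, 0.001], [-0.001, -0.001, -1.0]]
wrist_force: [0.9, -1.1, -0.3]
gripper_width: 0.799
gripper_force: 0.0
time_s: 29.62
tcp_pos: [0.4264, 0.3818, 0.1215]
ee_rot: [[-0.001, -1.0, -0.0], [-1.0, 0.001, -0.0], [0.0, 0.0, -1.0]]
wrist_force: [1.1, -0.5, -0.3]
gripper_width: 0.801
gripper_force: 0.0
```

```bash
python3 -m jog '0.8 0 2 0 0;0.8 0 0 -45 0;0.8 0 0 -40 0;0.8 0 0 -11 0;0.8 0 0 0 0'; python3 -m jog '0 0 0 0 0;0 0 0 0 0;0 0 0 0 0;0 0 0 0 0';python3 -m jog '0 0 0 35 0;0 0 0 35 0;0 0 0 30 0;0 0 0 0 0'; python3 -m jog '0 13 -45 0 0;0 14 -50 0 0;0 14 -50 0 0;0 14 -50 0 0;0 14 -50 0 0'; python3 -m jog '0 12 -50 0 0;0 0 0 0 0;0 0 0 0 0;0 0 0 0 0'; python3 tray.py
```

```text
time_s: 30.25
tcp_pos: [0.4268, 0.385, 0.0257]
ee_rot: [[-0.0, -1.0, 0.0], [-1.0, 0.0, -0.001], [0.001, -0.0, -1.0]]
wrist_force: [-1.1, 0.8, 0.9]
gripper_width: 0.799
gripper_force: 0.0
time_s: 30.75
tcp_pos: [0.4267, 0.3855, 0.0261]
ee_rot: [[0.0, -1.0, 0.001], [-1.0, -0.0, 0.001], [-0.001, -0.001, -1.0]]
wrist_force: [0.2, -0.2, 0.8]
gripper_width: 0.431
gripper_force: 3.5
time_s: 31.25
tcp_pos: [0.4272, 0.3864, 0.1279]
ee_rot: [[0.0, -1.0, 0.003], [-1.0, -0.0, 0.005], [-0.005, -0.003, -1.0]]
wrist_force: [-0.8, 0.0, -1.8]
gripper_width: 0.413
gripper_force: 29.1
time_s: 31.88
tcp_pos: [0.4945, 0.1381, 0.1239]
ee_rot: [[-0.0, -1.0, -0.003], [-1.0, 0.0, -0.001], [0.001, 0.003, -1.0]]
wrist_force: [0.1, 1.0, -1.4]
gripper_width: 0.412
gripper_force: 29.1
time_s: 32.38
tcp_pos: [0.5069, 0.0909, 0.1249]
ee_rot: [[0.001, -1.0, -0.001], [-1.0, -0.001, -0.0], [0.0, 0.001, -1.0]]
wrist_force: [0.3, -0.3, -1.5]
gripper_width: 0.412
gripper_force: 29.1
egg? [259.1 206.5] 148 [0.538 0.153 0.066]
tray 3070 [((315, 289), [0.552, -0.134]), ((276, 307), [0.437, -0.131]), ((234, 229), [0.452, 0.145]), ((270, 215), [0.566, 0.141])]
tray 1191 [((355, 282), [0.655, -0.167]), ((343, 280), [0.631, -0.146]), ((328, 253), [0.642, -0.054]), ((335, 224), [0.713, 0.021]), ((342, 219), [0.741, 0.027]), ((359, 242), [0.738, -0.065])]
```

```bash
python3 -m jog '0 1 -2 -45 0;0 0 0 -30 0;0 0 0 -10 0;0 0 0 -3 0;0 0 0 0 0';  python3 -m jog '0 0 0 0 0;0.75 0 0 0 0;0.75 0 0 0 0;0.75 0 0 0 0'; python3 -m jog '0.75 0 0 40 0;0.75 0 0 45 0;1 0 50 0 0;1 0 60 0 0;1 0 0 0 0'
python3 - <<'E'
from h import *
t,s=cap("top"),cap("side")
cv2.imwrite("pics/e.png",np.hstack([cv2.resize(t["bgr"][150:290,190:390],None,fx=2,fy=2),cv2.resize(s["bgr"][190:330,200:400],None,fx=2,fy=2)]))
E
python3 tray.py
```

```text
time_s: 33.05
tcp_pos: [0.5092, 0.0887, 0.0384]
ee_rot: [[0.001, -1.0, 0.002], [-1.0, -0.001, 0.001], [-0.001, -0.002, -1.0]]
wrist_force: [-0.2, -0.4, -0.3]
gripper_width: 0.411
gripper_force: 29.1
time_s: 33.55
tcp_pos: [0.5086, 0.0881, 0.0378]
ee_rot: [[-0.0, -1.0, 0.001], [-1.0, 0.0, 0.0], [-0.0, -0.001, -1.0]]
wrist_force: [0.1, -0.1, -0.5]
gripper_width: 0.661
gripper_force: 0.0
time_s: 34.17
tcp_pos: [0.5087, 0.2015, 0.1227]
ee_rot: [[0.004, -1.0, 0.001], [-1.0, -0.004, 0.001], [-0.001, -0.001, -1.0]]
wrist_force: [-0.3, -0.3, -0.2]
gripper_width: 0.969
gripper_force: 0.0
tray 3023 [((315, 289), [0.552, -0.134]), ((276, 307), [0.437, -0.131]), ((234, 229), [0.452, 0.145]), ((270, 215), [0.566, 0.141])]
tray 1177 [((355, 282), [0.655, -0.167]), ((343, 279), [0.632, -0.144]), ((328, 254), [0.64, -0.057]), ((328, 242), [0.662, -0.023]), ((342, 219), [0.741, 0.027]), ((359, 242), [0.738, -0.065])]
```

View pics/e.png

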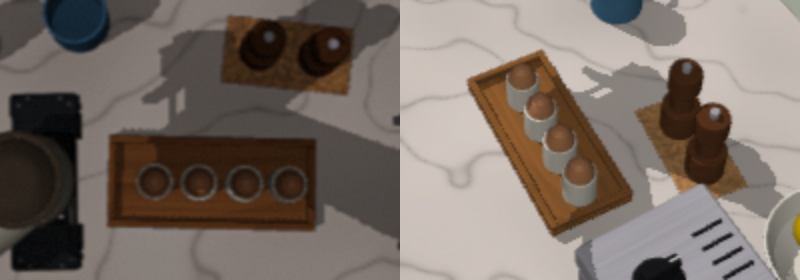

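All four eggs stand upright in a row on the tray, and both mills are upright on the mat. I lower the jaws behind the tray's +y end and push it with the two open fingers.

```bash
python3 -m jog '0.85 -4 -4 0 0;0.85 0 0 -50 0;0.85 0 0 -38 0;0.85 0 0 -11 0;0.85 0 0 0 0';python3 -m jog '0.85 0 -15 0 0;0.85 0 -10 0 0;0.85 0 -7 0 0;0.85 0 -7 0 0;0.85 0 -7 0 0'; python3 tray.py
```

```text
time_s: 34.95
tcp_pos: [0.5046, 0.1935, 0.0237]
ee_rot: [[-0.001, -1.0, -0.0], [-1.0, 0.001, -0.001], [0.001, 0.0, -1.0]]
wrist_force: [1.3, 0.1, -0.4]
gripper_width: 0.853
gripper_force: 0.0
time_s: 35.58
tcp_pos: [0.5044, 0.1477, 0.0236]
ee_rot: [[-0.0, -1.0, 0.0], [-1.0, 0.0, 0.0], [-0.0, -0.0, -1.0]]
wrist_force: [-0.4, 0.3, -0.2]
gripper_width: 0.85
gripper_force: 0.0
tray 2976 [((315, 289), [0.552, -0.134]), ((276, 307), [0.437, -0.131]), ((234, 229), [0.452, 0.145]), ((270, 215), [0.566, 0.141])]
tray 1188 [((355, 282), [0.655, -0.167]), ((343, 280), [0.631, -0.146]), ((328, 254), [0.64, -0.057]), ((335, 225), [0.712, 0.018]), ((342, 219), [0.741, 0.027]), ((359, 242), [0.738, -0.065])]
```

```bash
python3 -m jog '0.85 0 -7 0 0;0.85 0 -7 0 0;0.85 0 -7 0 0'
python3 - <<'E'
from h import *
t,s=cap("top"),cap("side")
cv2.imwrite("pics/f.png",np.hstack([cv2.resize(t["bgr"][190:290,200:400],None,fx=2,fy=2),cv2.resize(s["bgr"][190:290,200:400],None,fx=2,fy=2)]))
E
python3 tray.py
```

```text
time_s: 36.0
tcp_pos: [0.5043, 0.1267, 0.0234]
ee_rot: [[-0.0, -1.0, -0.0], [-1.0, 0.0, -0.0], [0.0, 0.0, -1.0]]
wrist_force: [-1.2, -0.3, 0.1]
gripper_width: 0.85
gripper_force: 0.0
tray 2971 [((315, 289), [0.552, -0.134]), ((276, 307), [0.437, -0.131]), ((234, 229), [0.452, 0.145]), ((270, 215), [0.566, 0.141])]
tray 1191 [((355, 282), [0.655, -0.167]), ((344, 279), [0.635, -0.145]), ((328, 254), [0.64, -0.057]), ((335, 225), [0.712, 0.018]), ((342, 219), [0.741, 0.027]), ((359, 242), [0.738, -0.065])]
```

View pics/f.png

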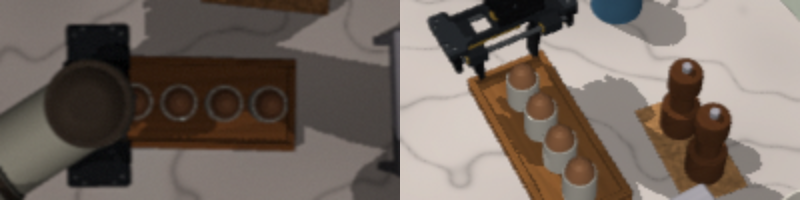

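Run:
```python
from h import *
s=cap("side")
for x in(.452,.467,.541,.556):
  print(x,[proj(s,(x,y,.0155)).round(1).tolist() for y in(.1365,.127,.1175)])
print("tray end corners",[proj(s,(x,.011+.135,z)).round(1).tolist() for x in(.447,.567) for z in(.024,0)])
cv2.imwrite("pics/g.png",cv2.resize(s["bgr"][190:250,215:305],None,fx=8,fy=8,interpolation=cv2.INTER_CUBIC))
```

```text
0.452 [[235.4, 233.0], [236.8, 235.4], [238.3, 237.7]]
0.467 [[240.1, 231.0], [241.6, 233.3], [243.1, 235.7]]
0.541 [[263.1, 221.1], [264.6, 223.3], [266.2, 225.6]]
0.556 [[267.6, 219.1], [269.2, 221.3], [270.7, 223.6]]
tray end corners [[232.1, 229.5], [232.7, 234.6], [269.4, 213.6], [269.5, 218.7]]
```

View pics/g.png

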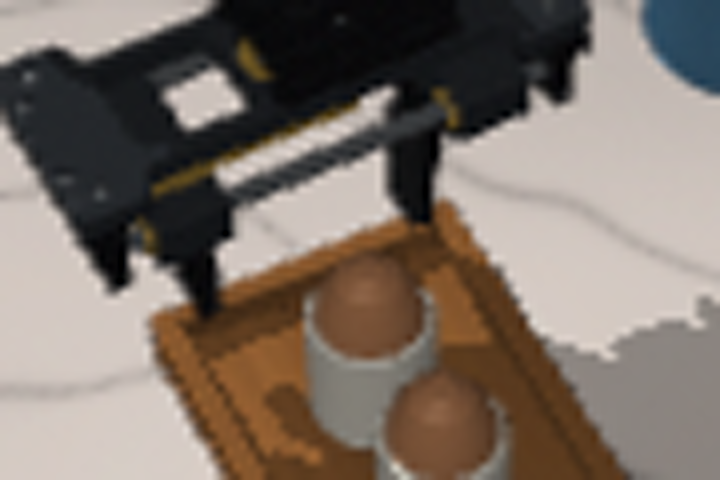

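The fingertips, at crop (205,315), pass over the lip with no contact. They appear about 15 mm higher than the reported TCP implies. I'll back off and probe the counter gently to find the true tip height.

```bash
python3 -m jog '0.85 0 15 10 0;0.85 0 25 0 0;0.85 0 20 0 0;0.85 0 0 -10 0;0.85 0 0 0 0'; python3 -m jog '0.85 0 0 -6 0;0.85 0 0 -5 0;0.85 0 0 0 0;0.85 0 0 0 0'
python3 - <<'E'
from h import *
s=cap("side");p=r.sense()["tcp_pos"];print(p)
for dx in(-.052,-.037,.037,.052): print([proj(s,(p[0]+dx,p[1]+dy,p[2]-.008)).round(1).tolist() for dy in(.0095,0,-.0095)])
cv2.imwrite("pics/i.png",cv2.resize(s["bgr"][175:235,205:295],None,fx=8,fy=8,interpolation=cv2.INTER_CUBIC))
E
```

```text
time_s: 36.83
tcp_pos: [0.5031, 0.1866, 0.0223]
ee_rot: [[-0.0, -1.0, -0.003], [-1.0, 0.0, -0.002], [0.002, 0.003, -1.0]]
wrist_force: [-0.0, -0.1, -0.7]
gripper_width: 0.852
gripper_force: 0.0
time_s: 37.33
tcp_pos: [0.5045, 0.187, 0.0125]
ee_rot: [[-0.0, -1.0, 0.0], [-1.0, 0.0, 0.0], [-0.0, -0.0, -1.0]]
wrist_force: [0.6, -0.3, 0.1]
gripper_width: 0.852
gripper_force: 0.0
[0.50452857 0.18705825 0.01264529]
[[226.8, 220.7], [228.2, 223.0], [229.6, 225.2]]
[[231.4, 218.8], [232.8, 221.0], [234.2, 223.2]]
[[253.9, 209.3], [255.3, 211.5], [256.8, 213.7]]
[[258.4, 207.4], [259.8, 209.6], [261.3, 211.7]]
```

View pics/i.png

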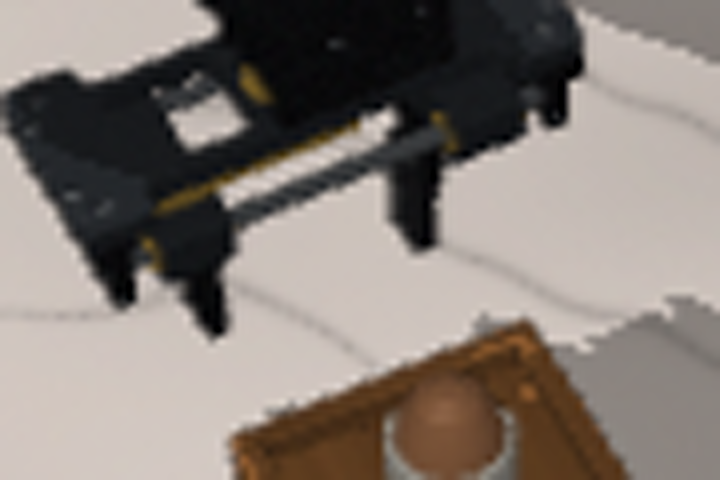

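```bash
python3 -m jog '0.85 0 0 -4 0;0.85 0 0 0 0'; python3 -m jog '0.85 0 0 -2 0;0.85 0 0 0 0';python3 -m jog '0.85 0 0 -2 0;0.85 0 0 0 0'
```

```text
time_s: 37.62
tcp_pos: [0.5041, 0.187, 0.0082]
ee_rot: [[-0.0, -1.0, -0.001], [-1.0, 0.0, -0.0], [0.0, 0.001, -1.0]]
wrist_force: [-0.3, -0.1, 0.9]
gripper_width: 0.851
gripper_force: 0.0
time_s: 37.88
tcp_pos: [0.5043, 0.1871, 0.0063]
ee_rot: [[-0.0, -1.0, -0.0], [-1.0, 0.0, -0.0], [0.0, 0.0, -1.0]]
wrist_force: [-0.1, -0.6, -0.2]
gripper_width: 0.855
gripper_force: 0.0
time_s: 38.12
tcp_pos: [0.5042, 0.187, 0.0043]
ee_rot: [[-0.0, -1.0, -0.0], [-1.0, 0.0, -0.0], [0.0, 0.0, -1.0]]
wrist_force: [0.4, -0.8, 0.5]
gripper_width: 0.852
gripper_force: 0.0
```

```bash
python3 -m jog '0.85 0 -12 0 0;0.85 0 -10 0 0;0.85 0 -7 0 0;0.85 0 -7 0 0;0.85 0 -7 0 0'; python3 -m jog '0.85 0 -8 0 0;0.85 0 -8 0 0'; python3 tray.py
```

```text
time_s: 38.75
tcp_pos: [0.5044, 0.1436, 0.0045]
ee_rot: [[-0.0, -1.0, 0.0], [-1.0, 0.0, 0.0], [-0.0, -0.0, -1.0]]
wrist_force: [0.2, -0.3, 0.0]
gripper_width: 0.85
gripper_force: 0.0
time_s: 39.0
tcp_pos: [0.5043, 0.1276, 0.0045]
ee_rot: [[-0.0, -1.0, -0.0], [-1.0, 0.0, -0.0], [0.0, 0.0, -1.0]]
wrist_force: [-0.2, 0.3, -1.0]
gripper_width: 0.85
gripper_force: 0.0
tray 2924 [((315, 289), [0.552, -0.134]), ((276, 307), [0.437, -0.131]), ((234, 229), [0.452, 0.145]), ((270, 215), [0.566, 0.141])]
tray 1188 [((358, 282), [0.662, -0.171]), ((343, 279), [0.632, -0.144]), ((329, 254), [0.643, -0.058]), ((338, 220), [0.729, 0.029]), ((349, 222), [0.753, 0.008]), ((359, 242), [0.738, -0.065])]
```

Run:
```python
from h import *
t,s=cap("top"),cap("side"); p=r.sense()["tcp_pos"]
for z in(.06,.1,.13): print(z,[proj(t,(p[0]+dx,p[1]+dy,z)).round(1).tolist() for dx,dy in((0,0),(.095,0),(-.095,0),(0,.0375),(0,-.0375))])
v=t["bgr"][200:290,220:290].mean(2)
cv2.imwrite("pics/j.png",np.hstack([cv2.resize(t["bgr"][195:290,215:310],None,fx=4,fy=4,interpolation=cv2.INTER_CUBIC),cv2.resize(s["bgr"][180:275,210:305],None,fx=4,fy=4,interpolation=cv2.INTER_CUBIC)]))
```

```text
0.06 [[250.1, 241.8], [249.7, 204.2], [250.5, 279.7], [235.2, 242.0], [265.0, 241.6]]
0.1 [[249.5, 241.7], [249.1, 203.0], [249.9, 280.8], [234.2, 241.9], [264.9, 241.5]]
0.13 [[249.0, 241.7], [248.6, 202.0], [249.4, 281.6], [233.3, 241.9], [264.7, 241.5]]
```

View pics/j.png

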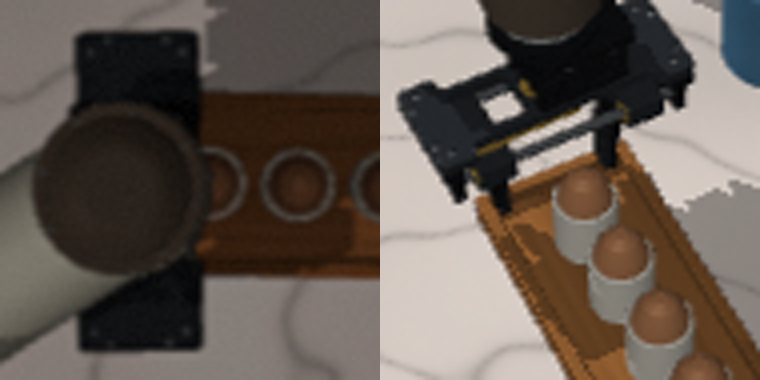

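The top view matches the reported x and y (bar at u 234–265), so only the height is off. The fingertips sit roughly 25–30 mm above where the reported TCP puts them. That also explains the 37 mm grip width: the jaws held the eggs themselves. I'll back off and probe downwards, watching the force.

```bash
python3 -m jog '0.85 0 15 10 0;0.85 0 25 0 0;0.85 0 20 -10 0;0.85 0 0 -5 0;0.85 0 0 0 0'; for i in 1; do python3 -m jog '0.85 0 0 -4 0;0.85 0 0 -2 0;0.85 0 0 0 0'; done
python3 - <<'E'
from h import *
s=cap("side");p=r.sense()["tcp_pos"]
c=s["bgr"][185:240,210:275].mean(2)
for z in (0,.01,.02): print(z,proj(s,(p[0]-.04,p[1],z)))
m=(s["bgr"].max(2)<60); ys=[(v,[u for u in range(215,245) if m[v,u]]) for v in range(206,226)]
for v,u in ys: print(v,u[:1],u[-1:],len(u))
E
```

```text
time_s: 39.78
tcp_pos: [0.5035, 0.1878, -0.0015]
ee_rot: [[0.0, -1.0, -0.002], [-1.0, -0.0, -0.001], [0.001, 0.002, -1.0]]
wrist_force: [-0.3, -0.1, -0.6]
gripper_width: 0.848
gripper_force: 0.0
time_s: 40.15
tcp_pos: [0.5043, 0.1877, -0.0066]
ee_rot: [[-0.001, -1.0, -0.0], [-1.0, 0.001, -0.0], [0.0, 0.0, -1.0]]
wrist_force: [-0.3, -0.1, 1.1]
gripper_width: 0.855
gripper_force: 0.0
0 [231.8454129 222.2052043]
0.01 [231.61006407 220.09714275]
0.02 [231.37234999 217.96789525]
206 [215] [237] 23
207 [215] [234] 20
208 [215] [234] 20
209 [215] [234] 18
210 [216] [234] 17
211 [217] [232] 15
212 [217] [232] 14
213 [218] [232] 12
214 [218] [232] 9
215 [219] [232] 7
216 [220] [232] 6
217 [229] [232] 4
218 [230] [232] 3
219 [231] [233] 3
220 [231] [232] 2
221 [] [] 0
222 [] [] 0
223 [] [] 0
224 [] [] 0
225 [] [] 0
```

```bash
python3 -m jog '0.85 0 0 -4 0;0.85 0 0 -3 0;0.85 0 0 0 0'; python3 -m jog '0.85 0 -12 0 0;0.85 0 -10 0 0;0.85 0 -6 0 0;0.85 0 -6 0 0;0.85 0 -6 0 0'; python3 -m jog '0.85 0 -6 0 0;0.85 0 -6 0 0'; python3 tray.py
```

```text
time_s: 40.58
tcp_pos: [0.5041, 0.1879, -0.0139]
ee_rot: [[-0.0, -1.0, -0.001], [-1.0, 0.0, -0.0], [0.0, 0.001, -1.0]]
wrist_force: [-1.9, 0.1, -1.3]
gripper_width: 0.852
gripper_force: 0.0
time_s: 41.2
tcp_pos: [0.5048, 0.1486, -0.0134]
ee_rot: [[-0.001, -1.0, 0.001], [-1.0, 0.001, 0.001], [-0.001, -0.001, -1.0]]
wrist_force: [-0.5, 4.3, -0.4]
gripper_width: 0.853
gripper_force: 2.3
time_s: 41.45
tcp_pos: [0.5047, 0.1362, -0.0134]
ee_rot: [[0.0, -1.0, 0.001], [-1.0, -0.0, 0.001], [-0.001, -0.001, -1.0]]
wrist_force: [0.4, 4.8, -1.9]
gripper_width: 0.851
gripper_force: 2.3
tray 1184 [((355, 282), [0.655, -0.167]), ((343, 280), [0.631, -0.146]), ((328, 254), [0.64, -0.057]), ((335, 225), [0.712, 0.018]), ((342, 219), [0.741, 0.027]), ((359, 242), [0.738, -0.065])]
tray 3062 [((322, 293), [0.561, -0.153]), ((283, 312), [0.446, -0.152]), ((238, 235), [0.453, 0.121]), ((274, 220), [0.567, 0.119])]
```

```bash
python3 -m jog '0.85 0 -9 0 0;0.85 0 -12 0 0;0.85 0 -14 0 0;0.85 0 -15 0 0;0.85 0 -15 0 0'; python3 -m jog '0.85 0 -15 0 0;0.85 0 -15 0 0;0.85 0 -15 0 0;0.85 0 -10 0 0;0.85 0 -6 0 0'
python3 - <<'E'
from h import *
t,s=cap("top"),cap("side"); 
cv2.imwrite("pics/k.png",np.hstack([cv2.resize(t["bgr"][180:300,240:480],None,fx=1.6,fy=1.6),cv2.resize(s["bgr"][200:320,200:400],None,fx=1.6,fy=1.6)]))
E
python3 tray.py
```

```text
time_s: 42.12
tcp_pos: [0.5047, 0.0705, -0.0134]
ee_rot: [[0.0, -1.0, 0.001], [-1.0, -0.0, 0.0], [-0.0, -0.001, -1.0]]
wrist_force: [0.3, 4.9, 0.3]
gripper_width: 0.851
gripper_force: 2.5
time_s: 42.75
tcp_pos: [0.5044, 0.0095, -0.0134]
ee_rot: [[-0.001, -1.0, 0.0], [-1.0, 0.001, 0.0], [-0.0, -0.0, -1.0]]
wrist_force: [-1.3, 6.2, 1.1]
gripper_width: 0.847
gripper_force: 2.9
tray 1185 [((355, 282), [0.655, -0.167]), ((345, 280), [0.635, -0.149]), ((328, 254), [0.64, -0.057]), ((335, 225), [0.712, 0.018]), ((342, 219), [0.741, 0.027]), ((359, 242), [0.738, -0.065])]
tray 1908 [((325, 293), [0.568, -0.157]), ((287, 318), [0.447, -0.171]), ((259, 268), [0.454, -0.006]), ((295, 251), [0.566, -0.004])]
```

View pics/k.png

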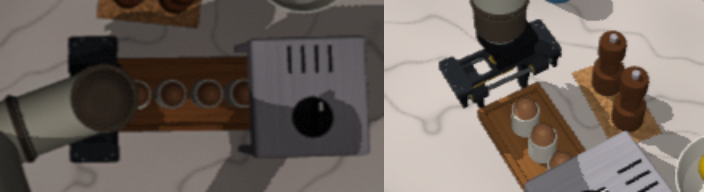

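```bash
cat > tx.py <<'E'
from h import *
t=cap("top"); p=r.sense()["tcp_pos"]; print(p.round(4))
m=cv2.inRange(t["hsv"],np.array((3,100,20)),np.array((16,255,255)))
for y in np.arange(p[1]-.055,-.21,-.012):
    u,v0=proj(t,(.503,y,.024)); c=[v for v in range(205,275) if m[v,int(round(u))]]
    if c: print(round(y,3),at(t,(u,c[0]-.5),.024)[0].round(4),at(t,(u,c[-1]+.5),.024)[0].round(4))
E
python3 tx.py
```

```text
[ 0.5032  0.0091 -0.0138]
-0.046 0.568 0.4514
-0.058 0.5678 0.4512
-0.07 0.5677 0.4511
-0.082 0.5701 0.4509
-0.094 0.57 0.4507
-0.106 0.5699 0.4506
-0.118 0.5697 0.4504
-0.13 0.5696 0.4503
-0.142 0.5694 0.4501
-0.154 0.5693 0.4499
-0.166 0.5692 0.4498
-0.178 0.569 0.4522
-0.19 0.5689 0.4495
-0.202 0.5687 0.4519
```

```bash
python3 -m jog '0.85 0 -8 0 0;0.85 0 -12 0 0;0.85 0 -14 0 0;0.85 0 -15 0 0;0.85 0 -15 0 0'; python3 -m jog '0.85 0 -15 0 0;0.85 0 -15 0 0;0.85 0 -14 0 0;0.85 0 -10 0 0;0.85 0 -6 0 0'; python3 -m jog '0.85 0 -4 0 0;0.85 0 0 0 0';python3 tray.py; python3 tx.py
```

```text
time_s: 43.58
tcp_pos: [0.504, -0.0546, -0.0137]
ee_rot: [[-0.0, -1.0, -0.001], [-1.0, 0.0, 0.0], [-0.0, 0.001, -1.0]]
wrist_force: [0.3, 4.5, -0.9]
gripper_width: 0.848
gripper_force: 2.3
time_s: 44.2
tcp_pos: [0.504, -0.1146, -0.0137]
ee_rot: [[-0.001, -1.0, -0.001], [-1.0, 0.001, 0.0], [-0.0, 0.001, -1.0]]
wrist_force: [-0.4, 5.0, -1.6]
gripper_width: 0.857
gripper_force: 2.1
time_s: 44.45
tcp_pos: [0.5045, -0.1185, -0.0133]
ee_rot: [[0.0, -1.0, 0.0], [-1.0, -0.0, -0.001], [0.001, -0.0, -1.0]]
wrist_force: [-0.2, -0.2, 0.6]
gripper_width: 0.85
gripper_force: 0.0
tray 1190 [((355, 282), [0.655, -0.167]), ((343, 279), [0.632, -0.144]), ((329, 254), [0.643, -0.058]), ((329, 241), [0.666, -0.021]), ((342, 219), [0.741, 0.027]), ((359, 242), [0.738, -0.065])]
tray 458 [((325, 293), [0.568, -0.157]), ((287, 317), [0.448, -0.169]), ((283, 304), [0.457, -0.132]), ((320, 286), [0.568, -0.132])]
[ 0.5047 -0.1183 -0.0132]
-0.173 0.5691 0.5456
-0.185 0.5689 0.5065
-0.197 0.5688 0.4597
-0.209 0.5713 0.4518
```

```bash
python3 -m jog '0.85 0 -8 0 0;0.85 0 -11 0 0;0.85 0 -9 0 0;0.85 0 -6 0 0;0.85 0 -3 0 0'; python3 -m jog '0.85 0 0 0 0;0.85 0 15 0 0;0.85 0 40 0 0;0.85 0 50 40 0;0.85 0 0 60 0'; python3 -m jog '1 -10 40 60 0;1 -10 40 0 0;1 0 0 0 0'
python3 - <<'E'
from h import *
t,s=cap("top"),cap("side")
m=cv2.inRange(t["hsv"],np.array((3,100,15)),np.array((18,255,255)))
for lab,lo,hi in(("+y",360,410),("-y",455,520)):
    k=m*0;k[205:275,lo:hi]=m[205:275,lo:hi]; k=cv2.morphologyEx(k,cv2.MORPH_OPEN,np.ones((3,3)))
    for x in cv2.connectedComponentsWithStats(k)[2][1:]: print(lab,x, at(t,(x[0]-.5,x[1]+x[3]/2),.024).round(4),at(t,(x[0]+x[2]-.5,x[1]+x[3]/2),.024).round(4), at(t,(x[0],x[1]-.5),.024)[0].round(4),at(t,(x[0],x[1]+x[3]-.5),.024)[0].round(4))
cv2.imwrite("pics/l.png",np.hstack([cv2.resize(t["bgr"][190:290,350:490],None,fx=2.8,fy=2.8,interpolation=cv2.INTER_CUBIC),cv2.resize(s["bgr"][265:365,270:410],None,fx=2.8,fy=2.8,interpolation=cv2.INTER_CUBIC)]))
E
```

```text
time_s: 45.18
tcp_pos: [0.5049, -0.1546, -0.0132]
ee_rot: [[0.0, -1.0, 0.001], [-1.0, -0.0, 0.0], [-0.0, -0.001, -1.0]]
wrist_force: [0.2, 6.0, 2.0]
gripper_width: 0.851
gripper_force: 3.0
time_s: 45.8
tcp_pos: [0.5027, -0.0485, 0.085]
ee_rot: [[0.005, -1.0, -0.005], [-1.0, -0.005, -0.002], [0.001, 0.005, -1.0]]
wrist_force: [1.3, -0.8, 0.1]
gripper_width: 0.847
gripper_force: 0.0
time_s: 46.18
tcp_pos: [0.4851, 0.0254, 0.1379]
ee_rot: [[0.004, -1.0, 0.001], [-1.0, -0.004, 0.0], [-0.0, -0.001, -1.0]]
wrist_force: [0.5, 0.5, -0.7]
gripper_width: 0.99
gripper_force: 0.0
+y [ 363  215   34   46 1182] [ 0.5107 -0.1628  0.024 ] [ 0.5096 -0.2514  0.024 ] 0.5718 0.4524
+y [383 231  13  14 148] [ 0.51   -0.2149  0.024 ] [ 0.5096 -0.2488  0.024 ] 0.5295 0.4932
```

View pics/l.png

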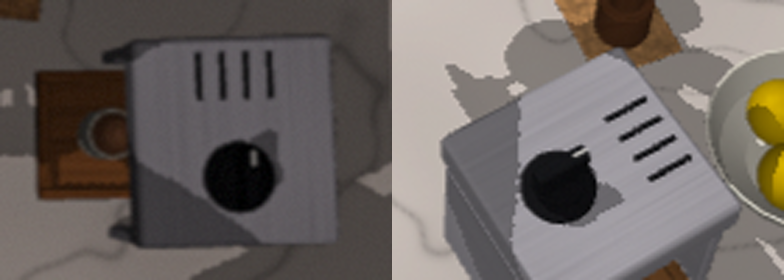

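Run:
```python
from h import *
t,s=cap("top"),cap("side")
g=cv2.GaussianBlur(t["bgr"],(3,3),0).astype(int)
for v in(215,225,262): print(v,g[v,385:402].mean(1).astype(int).tolist(),"|",g[v,462:476].mean(1).astype(int).tolist())
for v in(206,208,210,268,271,273): print(v,g[v,380:402].mean(1).astype(int).tolist())
for u in(385,387,388,395.5,397,469,470,471): print(u,"z0",at(t,(u,240),0)[:2].round(4),"z.165",at(t,(u,240),.165)[:2].round(4))
print(g[235,355:372].mean(1).astype(int).tolist())
```

```text
215 [39, 39, 40, 39, 39, 39, 39, 39, 40, 42, 46, 55, 71, 86, 95, 96, 96] | [91, 92, 92, 92, 88, 78, 67, 64, 66, 68, 68, 67, 66, 64]
225 [28, 28, 27, 27, 27, 28, 27, 26, 28, 32, 40, 50, 65, 81, 91, 95, 96] | [93, 93, 94, 93, 90, 84, 74, 68, 67, 68, 69, 68, 68, 68]
262 [104, 103, 103, 105, 107, 108, 106, 102, 97, 93, 83, 61, 38, 29, 36, 47, 55] | [93, 94, 94, 94, 94, 93, 90, 81, 71, 66, 67, 68, 69, 69]
206 [72, 71, 71, 71, 72, 72, 72, 71, 70, 67, 64, 61, 57, 50, 41, 34, 33, 40, 48, 54, 57, 58]
208 [72, 71, 71, 72, 72, 68, 59, 49, 42, 36, 31, 27, 25, 24, 23, 24, 30, 40, 50, 58, 64, 73]
210 [71, 71, 71, 72, 71, 64, 48, 31, 23, 22, 25, 28, 30, 29, 27, 26, 31, 43, 58, 72, 84, 92]
268 [113, 112, 112, 111, 111, 111, 110, 110, 108, 105, 97, 85, 74, 69, 66, 61, 49, 35, 29, 34, 45, 53]
271 [113, 113, 112, 112, 112, 112, 111, 107, 93, 71, 51, 39, 34, 32, 32, 30, 27, 25, 26, 33, 43, 51]
273 [114, 113, 113, 113, 112, 112, 111, 105, 87, 65, 49, 44, 43, 42, 40, 36, 29, 24, 25, 33, 43, 51]
385 z0 [ 0.5049 -0.2265] z.165 [ 0.5041 -0.191 ]
387 z0 [ 0.5048 -0.2318] z.165 [ 0.5041 -0.1957]
388 z0 [ 0.5048 -0.2344] z.165 [ 0.504 -0.198]
395.5 z0 [ 0.5045 -0.2543] z.165 [ 0.5038 -0.2156]
397 z0 [ 0.5045 -0.2583] z.165 [ 0.5038 -0.2191]
469 z0 [ 0.5021 -0.45  ] z.165 [ 0.5017 -0.3885]
470 z0 [ 0.502  -0.4527] z.165 [ 0.5016 -0.3908]
471 z0 [ 0.502  -0.4554] z.165 [ 0.5016 -0.3932]
[72, 72, 72, 72, 72, 71, 64, 46, 28, 22, 25, 26, 26, 26, 27, 28, 27]
```

The tray's +y end is at y = -0.162, so the tray centre is at about -0.297 against the warmer's -0.305. That is inside tolerance, but I'll nudge it about 7 mm further.

```bash
python3 -m jog '0.85 10 -40 0 0;0.85 9 -50 0 0;0.85 0 -55 0 0;0.85 0 0 -50 0;0.85 0 0 -50 0'; python3 -m jog '0.85 0 0 -35 0;0.85 0 0 -10 0;0.85 0 0 0 0'
```

```text
time_s: 47.0
tcp_pos: [0.5047, -0.1238, 0.0357]
ee_rot: [[-0.004, -1.0, 0.001], [-1.0, 0.004, -0.0], [0.0, -0.001, -1.0]]
wrist_force: [0.6, 0.3, -0.8]
gripper_width: 0.852
gripper_force: 0.0
time_s: 47.38
tcp_pos: [0.5048, -0.1223, -0.0082]
ee_rot: [[-0.001, -1.0, -0.001], [-1.0, 0.001, -0.0], [0.0, 0.001, -1.0]]
wrist_force: [-0.2, -0.6, 0.5]
gripper_width: 0.854
gripper_force: 0.0
```

```bash
python3 -m jog '0.85 0 -8 -5 0;0.85 0 -12 0 0;0.85 0 -10 0 0;0.85 0 -6 0 0;0.85 0 -4 0 0'; python3 -m jog '0.85 0 0 0 0;0.85 0 15 0 0;0.85 0 40 0 0;0.85 0 50 40 0;0.85 0 0 60 0'; python3 -m jog '1 -10 40 60 0;1 -10 40 0 0;1 0 0 0 0'
cat > fin.py <<'E'
from h import *
t,s=cap("top"),cap("side")
g=cv2.GaussianBlur(t["bgr"],(3,3),0).astype(int)
for v in(222,240,256):
    q=g[v,350:380].mean(1); i=np.argmax(q[:-2]-q[2:])+1+350; print(v,i,at(t,(i,v),.024)[:2].round(4))
cv2.imwrite("pics/m.png",np.hstack([cv2.resize(t["bgr"][140:300,290:490],None,fx=2,fy=2),cv2.resize(s["bgr"][220:380,250:450],None,fx=2,fy=2)]))
E
python3 fin.py
```

```text
time_s: 48.0
tcp_pos: [0.5054, -0.1615, -0.0123]
ee_rot: [[-0.001, -1.0, 0.002], [-1.0, 0.001, 0.001], [-0.001, -0.002, -1.0]]
wrist_force: [0.7, 6.4, 3.9]
gripper_width: 0.852
gripper_force: 3.3
time_s: 48.62
tcp_pos: [0.503, -0.0552, 0.0855]
ee_rot: [[0.005, -1.0, -0.005], [-1.0, -0.005, -0.001], [0.001, 0.005, -1.0]]
wrist_force: [1.5, -0.2, 0.5]
gripper_width: 0.849
gripper_force: 0.0
time_s: 49.0
tcp_pos: [0.4855, 0.0186, 0.1383]
ee_rot: [[0.004, -1.0, 0.001], [-1.0, -0.004, 0.001], [-0.001, -0.001, -1.0]]
wrist_force: [0.0, 0.6, -0.1]
gripper_width: 0.992
gripper_force: 0.0
222 365 [ 0.5522 -0.1701]
240 365 [ 0.5054 -0.1692]
256 365 [ 0.464  -0.1683]
```

The tray end is at -0.169, which puts the centre at about -0.304: centred. Now the knob: I raise, turn the jaws to close along y and go above it.

```bash
python3 -m jog '1 0 0 50 -10;1 0 0 40 -10;1 -3 -45 0 -10;1 -3 -48 0 -10;1 -3 -48 0 -10'; python3 -m jog '1 -3 -48 0 -10;1 -3 -48 0 -10;1 0 -48 0 -10;1 0 -40 0 -10;1 0 0 0 0'; python3 -m jog '1 0 0 0 0'; python3 -c "
from station import r;print(r.sense()['joints'].round(1))"
```

```text
time_s: 49.72
tcp_pos: [0.4766, -0.1268, 0.2269]
ee_rot: [[-0.77, -0.638, -0.001], [-0.638, 0.77, -0.0], [0.001, 0.001, -1.0]]
wrist_force: [0.1, 0.4, -0.5]
gripper_width: 0.998
gripper_force: 0.0
time_s: 50.35
tcp_pos: [0.4699, -0.3116, 0.2258]
ee_rot: [[-1.0, 0.006, -0.003], [0.006, 1.0, 0.001], [0.003, 0.001, -1.0]]
wrist_force: [0.3, -0.1, -0.4]
gripper_width: 0.991
gripper_force: 0.0
time_s: 50.48
tcp_pos: [0.4705, -0.309, 0.2266]
ee_rot: [[-1.0, 0.001, -0.002], [0.001, 1.0, 0.001], [0.002, 0.001, -1.0]]
wrist_force: [-0.7, 0.9, -0.6]
gripper_width: 1.001
gripper_force: 0.0
[-16.8  14.8  -5.3  -0.  -70.  -73.2]
```

```bash
python3 -m jog '1 2 4 0 0;1 0 0 -35 0;1 0 0 -23 0;1 0 0 -5 0;1 0 0 0 0'; python3 -m jog '1 0 0 -3 0;1 0 0 0 0'
python3 - <<'E'
from h import *
s=cap("side");t=cap("top")
cv2.imwrite("pics/n.png",np.hstack([cv2.resize(s["bgr"][280:380,270:370],None,fx=4,fy=4,interpolation=cv2.INTER_CUBIC),cv2.resize(t["bgr"][200:300,380:480],None,fx=4,fy=4,interpolation=cv2.INTER_CUBIC)]))
E
```

```text
time_s: 51.1
tcp_pos: [0.4737, -0.3042, 0.1653]
ee_rot: [[-1.0, -0.001, 0.001], [-0.001, 1.0, -0.001], [-0.001, -0.001, -1.0]]
wrist_force: [-0.3, -0.9, 0.1]
gripper_width: 1.0
gripper_force: 0.0
time_s: 51.35
tcp_pos: [0.4735, -0.3046, 0.1622]
ee_rot: [[-1.0, 0.0, 0.001], [0.0, 1.0, -0.0], [-0.001, -0.0, -1.0]]
wrist_force: [0.3, -0.3, 0.7]
gripper_width: 1.0
gripper_force: 0.0
```

View pics/n.png

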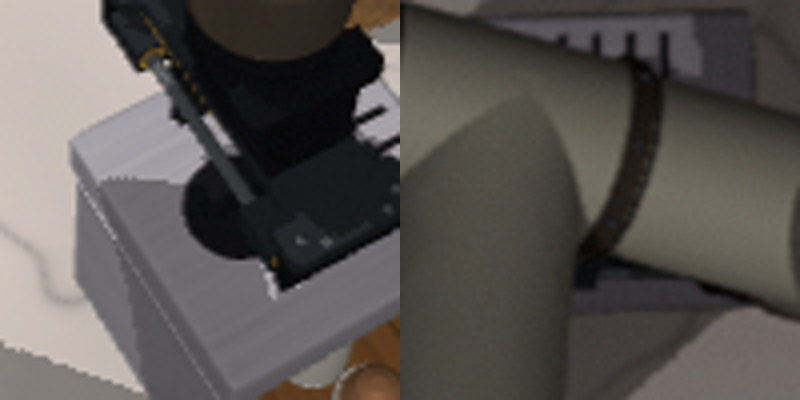

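The jaws straddle the knob, whose disc shows at crop (215,205). I go a little lower and close.

```bash
python3 -m jog '1 -1 0 -3 0;1 0 0 0 0;0 0 0 0 0;0 0 0 0 0;0 0 0 0 0'; python3 -m jog '0 0 0 0 0;0 0 0 0 0;0 0 0 0 0;0 0 0 0 0'
```

```text
time_s: 52.08
tcp_pos: [0.4722, -0.3047, 0.1586]
ee_rot: [[-1.0, 0.0, 0.0], [0.0, 1.0, -0.0], [-0.0, -0.0, -1.0]]
wrist_force: [-0.2, 0.3, -0.3]
gripper_width: 0.746
gripper_force: 0.0
time_s: 52.58
tcp_pos: [0.4722, -0.3046, 0.1586]
ee_rot: [[-1.0, 0.0, 0.0], [0.0, 1.0, -0.0], [-0.0, -0.0, -1.0]]
wrist_force: [-0.8, -0.1, 0.3]
gripper_width: 0.29
gripper_force: 0.0
```

```bash
python3 -m jog '0 0 0 0 0;0 0 0 0 0;0 0 0 0 0'
```

```text
time_s: 52.95
tcp_pos: [0.4721, -0.3068, 0.1587]
ee_rot: [[-1.0, 0.0, -0.0], [0.0, 1.0, -0.003], [0.0, -0.003, -1.0]]
wrist_force: [0.1, -7.5, -3.3]
gripper_width: 0.159
gripper_force: 30.0
```

The grip width is 13.8 mm, matching the 14 mm bar, so the knob is held. I turn it clockwise.

```bash
python3 -m jog '0 0 -2 0 -10;0 0 0 0 -10;0 0 0 0 -10;0 0 0 0 -10;0 0 0 0 0'; python3 -c "
from station import r;s=r.sense();print(s['moment'],s['wrist_force'])"; python3 -m jog '0 0 0 0 -10;0 0 0 0 -10;0 0 0 0 -5;0 0 0 0 0'; python3 -c "
from station import r;s=r.sense();print(s['moment'],s['wrist_force'])"
```

```text
time_s: 53.58
tcp_pos: [0.4725, -0.306, 0.1586]
ee_rot: [[-0.767, 0.641, 0.001], [0.641, 0.767, 0.001], [0.0, 0.001, -1.0]]
wrist_force: [0.6, 3.6, 1.2]
gripper_width: 0.158
gripper_force: 30.0
[ 1.04447293 -0.40807363  0.08768325] [0.64265796 3.58635712 1.20919866]
time_s: 54.08
tcp_pos: [0.473, -0.3056, 0.1586]
ee_rot: [[-0.426, 0.905, 0.002], [0.905, 0.426, 0.001], [0.0, 0.002, -1.0]]
wrist_force: [2.3, 5.1, 1.5]
gripper_width: 0.159
gripper_force: 30.0
[ 1.53228933 -0.74777281  0.15728239] [2.28640155 5.05341606 1.5438005 ]
```

```bash
for k in 1; do python3 -m jog '0 0 0 0 -3;0 0 0 0 0'; python3 -c "
from station import r;s=r.sense();print(s['moment'],s['wrist_force'])"; python3 -m jog '0 0 0 0 -2;0 0 0 0 0';python3 -c "
from station import r;s=r.sense();print(s['moment'],s['wrist_force'])"; python3 -m jog '0 0 0 0 -2;0 0 0 0 0';python3 -c "
from station import r;s=r.sense();print(s['moment'],s['wrist_force'])"; done
```

```text
time_s: 54.32
tcp_pos: [0.4731, -0.3056, 0.1586]
ee_rot: [[-0.378, 0.926, 0.002], [0.926, 0.378, 0.001], [0.0, 0.002, -1.0]]
wrist_force: [2.2, 5.7, 1.5]
gripper_width: 0.159
gripper_force: 30.0
[ 1.52404102 -0.71164931  0.13256025] [2.15936307 5.65400768 1.54643758]
time_s: 54.58
tcp_pos: [0.4731, -0.3057, 0.1587]
ee_rot: [[-0.347, 0.938, 0.001], [0.938, 0.347, 0.001], [0.0, 0.002, -1.0]]
wrist_force: [1.6, 5.3, 1.2]
gripper_width: 0.158
gripper_force: 30.4
[ 1.42883497 -0.73319515  0.6030057 ] [1.59929278 5.28813366 1.20055436]
time_s: 54.82
tcp_pos: [0.4731, -0.3059, 0.1587]
ee_rot: [[-0.313, 0.95, 0.002], [0.95, 0.313, 0.0], [-0.0, 0.002, -1.0]]
wrist_force: [1.9, 3.9, 0.2]
gripper_width: 0.16
gripper_force: 30.9
[ 1.47446897 -0.84202046  0.66032246] [1.88448392 3.86590225 0.22093836]
```

The moment about z jumped to 0.6 N m at about 70°, so the knob is at its stop. I release, lift clear and check the scene.

```bash
python3 -m jog '0 0 0 0 0;1 0 0 0 0;1 0 0 0 0;1 0 0 0 0;1 0 0 0 0'; python3 -m jog '1 0 0 0 0;1 0 0 20 0;1 0 0 40 0;1 0 0 40 0;1 0 50 40 0'; python3 -m jog '1 0 60 0 0;1 0 60 0 0;1 0 60 0 0;1 0 60 0 0;1 0 60 0 0'; python3 -m jog '1 -20 60 0 0;1 -20 60 0 0;1 0 0 0 0;1 0 0 0 0'; python3 fin.py
```

```text
time_s: 55.45
tcp_pos: [0.4716, -0.3071, 0.1585]
ee_rot: [[-0.309, 0.951, -0.001], [0.951, 0.309, -0.0], [-0.0, -0.001, -1.0]]
wrist_force: [0.4, 1.1, 0.1]
gripper_width: 0.531
gripper_force: 0.3
time_s: 56.08
tcp_pos: [0.4721, -0.2594, 0.2985]
ee_rot: [[-0.305, 0.953, -0.0], [0.953, 0.305, -0.001], [-0.001, -0.001, -1.0]]
wrist_force: [1.3, 1.1, -0.8]
gripper_width: 0.988
gripper_force: 0.0
time_s: 56.7
tcp_pos: [0.4828, 0.0103, 0.297]
ee_rot: [[-0.358, 0.934, -0.01], [0.933, 0.358, 0.039], [0.04, 0.004, -0.999]]
wrist_force: [1.2, -0.2, 0.1]
gripper_width: 0.998
gripper_force: 0.0
time_s: 57.2
tcp_pos: [0.4663, 0.0712, 0.2903]
ee_rot: [[-0.425, 0.905, -0.035], [0.899, 0.426, 0.099], [0.105, 0.011, -0.994]]
wrist_force: [0.1, 0.4, -0.3]
gripper_width: 0.996
gripper_force: 0.0
222 364 [ 0.5522 -0.1675]
240 364 [ 0.5054 -0.1666]
256 365 [ 0.464  -0.1683]
```

View pics/m.png

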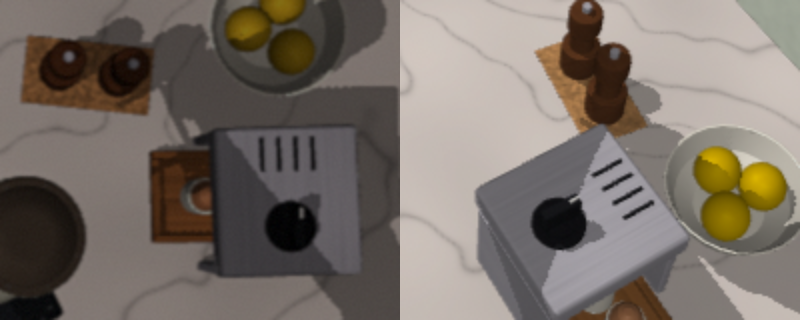

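The knob's white mark is back at its rest position, at crop (302,212). The tray is still centred with its eggs upright, and both mills stand on the mat. The robot is clear, so I hand in.

```bash
python3 -c "
from station import r;print(r.finish_job())"
```

```text
the job is handed in; nothing more can be done
None
```

I've handed the job in: four eggs are on the tray, which is centred under the lamp to within a few millimetres by the camera. Both mills are upright on the mat, the knob was turned to its stop and sprang back, and I never touched the jar or mug; the hand-in returned no verdict.

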